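Check the cell of an opened wristwatch through its cover plate

TASK

Lower the aluminium cover plate in the gripper (do not drop it) over the two pins of the black watch box until it lies flush, with its big round window over the opened watch, and let go of it. Only then lift the pen-shaped cell tester out of its wooden stand and hold it upright with its tip on the dot in the middle of the watch's round cell, through the window without leaning on the plate, pressing lightly at about 3 N. The program finishes while the gripper is still holding the tester pressed there; leave everything else on the dresser where it is.

Things in the scene. Friction and masses are not known exactly. Their poses are not given: they have to be found in the camera images.
- watch_box: Black hard-plastic watch box, fixed to the dresser top, 110 (x) x 180 (y) x 40 mm high, thin grey seam line around it and a steel clasp on its -x side. Origin: centre of the underside. Two upright steel locating pins, 8 mm diameter, stand on its flat top at x 0, y -65 and y +65 mm; they rise 16 mm above the top (to 56 mm), the last 5 mm tapering to 3 mm diameter. A round recess of 46 mm diameter at x 0, y +38 mm holds the watch.
- watch: Strapless steel wristwatch, 40 mm diameter, lying with its opened back upward in the recess of the box. It is carried by a spring and can only sink straight down, at most 12 mm: a push of about 0.5 N starts it moving and each further mm needs 0.4 N (about 3 N at 6 mm, 5 N at 11 mm, then a hard stop). Origin: centre of its underside, 10.5 mm below the spot.
- spot (a point): The marked spot: a dark dot of 4 mm in the middle of the round steel cell (13 mm diameter) at the centre of the watch's back, 38 mm above the dresser top (2 mm below the box's top) while not pressed, at x 0, y +38 mm of the box. It sinks with the watch.
- plate: Loose aluminium cover plate, 60 (x) x 160 (y) x 6 mm thick, 0.2 kg or so, lying flat. Origin: centre of the underside. Two pin holes of 10.5 mm diameter at x 0, y -65 and y +65 mm, and a window of 26 mm diameter at x 0, y +38 mm. In its middle stands a grip rib, 12 mm thick (y), 36 mm long (x), 40 mm tall above the plate (top at 46 mm). When seated, its x and y axes lie along those of the box and its underside lies on the box's top.
- window (a point): Centre of the plate's 26 mm round window, at the plate's underside.
- stand: Wooden block 60 x 60 x 55 mm high, fixed, with an upright round hole of 12 mm diameter through its middle in which the tester stands. Origin: centre of the underside.
- pen: Loose pen-shaped cell tester, 130 mm long, about 60 g, standing upright in its stand. Origin: the flat end of its tip (5 mm diameter); z runs from the tip up the pen. Tip cone 0 to 8 mm, round steel shank of 10 mm diameter to 50 mm, then a grey square plastic body 20 x 20 mm (sides along x and y) from 50 to 130 mm. In the stand the shoulder at 50 mm rests on the block's top, so the tip is 5 mm above the dresser top and the pen's top at 135 mm.
- bowl: Bystander: turquoise ceramic bowl, 110 mm wide, 45 mm high. Origin: centre of the underside.
- dropper: Bystander: empty amber glass dropper bottle, 34 mm wide, 85 mm high. Origin: centre of the underside.
- shoehorn: Bystander: stainless steel shoehorn lying flat, about 165 mm long (along its x), 40 mm wide, 9 mm high. Origin: about mid-length, on the dresser top.
- cologne: Bystander: pale glass flask, 45 x 30 mm, 60 mm high with its steel cap. Origin: centre of the underside.
- brush: Bystander: clothes brush with wooden back, 45 x 120 x 36 mm high. Origin: centre of the underside.
- dish: Bystander: small white ceramic dish, 72 mm wide, 16 mm high. Origin: centre of the underside.

How it is judged:
By the outcome, as a careful person would: the job done as asked, in the order asked, and still so for the second after the job is handed in, while the arm keeps its last pose, push and grip.
It also fails if it takes over 61 s, if anything falls off the work surface, if the arm or the gripper's body presses on something with over 40 N, if the wrist force passes 120 N, or if a joint passes its speed limit or range.

ROBOT

A 6-joint arm with a two-finger parallel gripper is mounted at the origin on the work surface. World frame = base frame: x ahead of the robot, y to its left, z up, the work surface at z = 0. Lengths are in m, angles in rad, forces in N, time in s.
With the tool pointing down it reaches from about 0.35 to 0.775 m from the base axis. Payload 5.5 kg.
Tool frame: the origin (TCP) lies midway between the tips of the shut fingers; the grasp point (between the pads) lies 19 mm behind it (bot.pinch_z is the distance from the TCP to the grasp point, in m); z points along the fingers, x is the direction in which the jaws open and shut, and the axes are right-handed (so a half turn about z gives the same grasp; the last joint's range is limited). The gripper opens to 85 mm and grips with 20 to 120 N. Pads are 22 mm wide; open, the fingers measure 114 mm over their backs; the gripper's body (76 mm by 85 mm) begins 54 mm behind the grasp point. The pads swing forward as they close: fully open they stand 13 mm farther back than shut.
Start: joints at [-1.424, 0.313, 0.046, 1.304, 0, 1.431], TCP at [0.163, -0.552, 0.203] pointing down, gripper open.
Joint ranges: [-2.76, 2.76], [-0.86, 1.69], [-1.03, 1.26], [-2.2, 2.34], [-1.47, 1.5], [-3.14, 3.14]. Speed limits (rad/s): [2.57, 2.57, 3.14, 3.14, 3.14, 3.14].

INTERFACE

Orientations are given as a rotation vector (axis times angle).
In Python, from rig import observe, imaging, bot, spotter gives the robot as it stands.
- The arm moves only by the shell command python3 -m jog 'ROWS' [OPENING] [FORCE]. ROWS is a JSON object of lists of equal length, an entry for each row: "travel": the shift along the tool's x, y, z in m, a list of three; "twist": the turn about the tool's z in degrees. A call has 1 to 20 rows; each row shifts and turns the pose as measured when the row begins, along the tool's axes as they then stand; what a row does not reach is not made up. A row lasts 1/10 s, in which the tool goes at most 50 mm and 8.59 degrees, less where a joint would pass 70% of its speed; a pose out of reach is approached as far as the arm can. A call with a gripper value outside its range is refused whole. OPENING is the finger opening in m, from 0 to 0.0854, set as the call begins (- or left out, the last holds). The fingers move at their own pace and stop on an object; FORCE is the grip in N (left out, the last holds). Time passes only in rows, so rows that do not move let the fingers close. It gives the time, the measured TCP pose, the force and the opening at its end, in the units of the state.
- observe(): the state, without advancing time (a new reading comes with each control period).
- imaging.snapshot(name): name is "scene" or "top"; returns the picture (480x640x3 uint8, blue, green, red); there is no depth.
- imaging.camera_params(name): a dict with "vertical_fov" (degrees; the focal length in pixels is half the picture's height over the tangent of half this angle, whatever the lens; pixels are square), "cx", "cy" (the principal point, pixels), "D" ([k1, k2, p1, p2, k3] as OpenCV has them; the pictures are not rectified), "origin" and "orientation" of the camera in the world. Camera axes: x right, y down, z forward; pixel columns grow to the right and rows downward; lengths in m; the calibration is good to about 2 mm. A picture is of the moment at which its call begins. camera_params takes no time and is no camera call.
- bot.finish_job(): hands the job in, once; it reports no verdict.
Trained networks look in the newest picture that a camera, given by its name, has taken for a name from the list of things; names that differ only in an ending like _2 or _b are one class to them, and where a whole thing is asked for, a point or a joint stands for the part that bears it (a point fixed in the world has none). Each returns a list of dicts, best first, with "confidence" (0 to 1); they miss things now and then, are a little off and sometimes report something else, mostly with a low value. They report only what shows in the picture. A call takes as long as a camera call.
- spotter.search_frame(camera, thing): "position" ([column, row] in pixels, amid what is visible of it).
- spotter.landmark_of(camera, thing): "position" ([column, row] in pixels: a listed point, or the origin of a listed thing).
The state is a dict: "time_s": time; "joint_pos": joint angles; "qd": joint speeds; "joint_torque": joint torques, N m; "position": TCP position; "eef_rot": TCP orientation; "force": force on the tool from outside, world axes, zero at the start; "torque": the same for the moment, N m; "gripper_width": opening from 0.0 (shut) to 1.0 (fully open).
Only numpy, scipy, OpenCV 4.12 (cv2) and the standard library are available. Lean on these libraries where they do the work, as an engineer would, in place of code of your own. Each camera call takes 0.05 s, during which the arm holds its last target.

## Working session

There is one attempt and no reset: what is moved stays moved. The work goes in short steps, Python scripts to look and compute and a shell command to move; the robot and the scene stay as the last step left them, time stands still between calls to the robot, and variables do not carry over. Pictures are saved under pics/ and viewed, and the job is handed in when it is done.

```bash
ls; mkdir -p pics
python3 - <<'E'
from rig import observe, imaging, bot, spotter
import cv2
s=observe()
for k,v in s.items(): print(k,v)
print(bot.pinch_z)
for n in ("scene","top"):
    p=imaging.camera_params(n); print(n,p)
    cv2.imwrite(f"pics/{n}0.png",imaging.snapshot(n))
E
```

```text
pics
time_s 0.0
joint_pos [-1.42358647e+00  3.13979968e-01  4.49799066e-02  1.30358354e+00
 -1.04834148e-05  1.43118339e+00]
qd [-0.00056867 -0.0003299   0.00076165 -0.00027918  0.0013441   0.00053836]
joint_torque [-7.10634285e-04 -4.80631149e+01  2.98530900e+01  1.92701683e-02
 -1.48656750e-04  3.31359081e-05]
position [ 0.16256921 -0.55096148  0.20162091]
eef_rot [-2.51512283e+00  1.88039767e+00  2.00348741e-03]
force [ 0.33357439  1.42809156 -0.0864684 ]
torque [ 0.01896019 -0.01389163  0.07227784]
gripper_width 0.9955604036459125
0.0187
scene {'vertical_fov': 42.12512224307325, 'cx': 318.92020579829074, 'cy': 245.51555773586944, 'D': array([-0.20243362,  0.        ,  0.        ,  0.        ,  0.        ]), 'origin': array([1.09638417, 0.95389668, 0.80093783]), 'orientation': array([-0.67231509, -2.50167401,  1.29414208])}
top {'vertical_fov': 56.81391380183549, 'cx': 316.3956457180121, 'cy': 238.87952729228903, 'D': array([-0.08567268,  0.        ,  0.        ,  0.        ,  0.        ]), 'origin': array([ 4.25993923e-01, -3.00507383e-04,  9.27473798e-01]), 'orientation': array([-2.16588392,  2.10665972, -0.17706243])}
```

View pics/scene0.png

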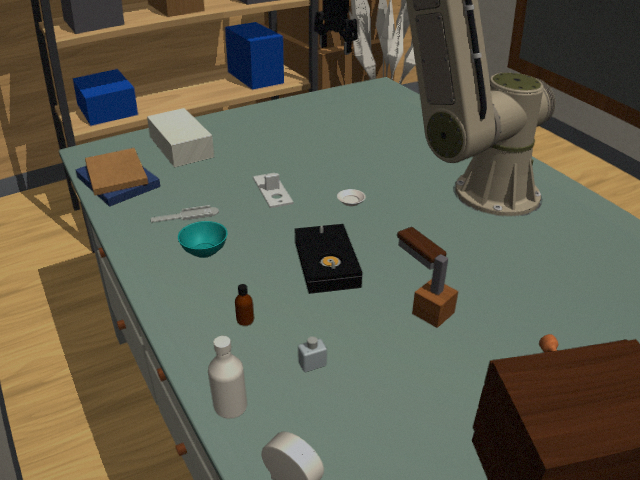

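View pics/top0.png

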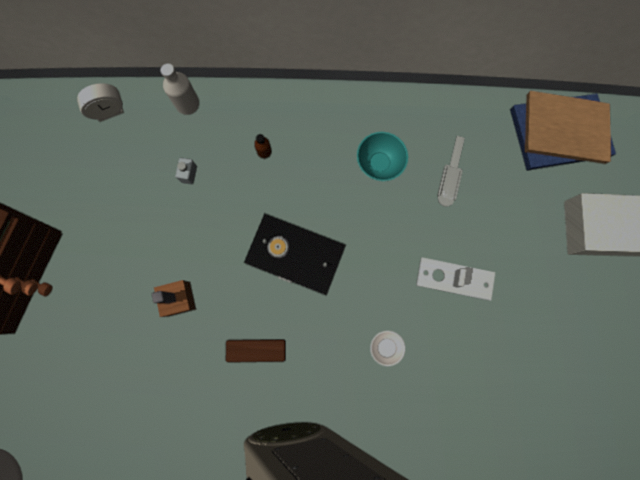

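```bash
cat > h.py <<'E'
import numpy as np, cv2
from rig import observe, imaging, bot, spotter
from scipy.spatial.transform import Rotation as R
def cam(n):
    p=imaging.camera_params(n); f=240/np.tan(np.radians(p['vertical_fov']/2))
    K=np.array([[f,0,p['cx']],[0,f,p['cy']],[0,0,1]])
    return K,np.array(p['D']),np.array(p['origin']),R.from_rotvec(p['orientation']).as_matrix()
def proj(n,P):
    K,D,o,M=cam(n); P=np.atleast_2d(np.asarray(P,float)); q=(P-o)@M
    return cv2.projectPoints(q,np.zeros(3),np.zeros(3),K,D)[0][:,0]
def ray(n,px):
    K,D,o,M=cam(n); u=cv2.undistortPoints(np.array([[px]],float),K,D)[0,0]
    d=M@np.array([u[0],u[1],1]); return o,d/np.linalg.norm(d)
def onz(n,px,z):
    o,d=ray(n,px); return o+d*(z-o[2])/d[2]
def tri(a,b):
    A=np.zeros((3,3));B=np.zeros(3);rs=[ray('scene',a),ray('top',b)]
    for o,d in rs:
        Q=np.eye(3)-np.outer(d,d);A+=Q;B+=Q@o
    x=np.linalg.solve(A,B); return x,[np.linalg.norm((np.eye(3)-np.outer(d,d))@(x-o)) for o,d in rs]
E
python3 - <<'E'
from h import *
s=observe()
for n in('scene','top'):print(n,proj(n,[s['position'],[0,0,0],[0,0,.3]]))
print(R.from_rotvec(s['eef_rot']).as_matrix().round(3))
for t in ['watch_box','spot','watch','plate','window','stand','pen','bowl','dropper','shoehorn','cologne','brush','dish']:
    r={}
    for n in('scene','top'):
        l=spotter.landmark_of(n,t); r[n]=l[:2]
    print(t,[[(np.round(x['position'],1),round(x['confidence'],2)) for x in r[n]] for n in r])
    if r['scene'] and r['top']:
        x,e=tri(r['scene'][0]['position'],r['top'][0]['position']);print('   ',x.round(4),np.round(e,4))
E
```

```text
scene [[334.1815022   64.26840126]
 [496.69860907 192.83513278]
 [515.54621417  83.45150083]]
top [[642.92803161 476.52392447]
 [308.66866931 527.09726189]
 [305.7862096  628.15049599]]
[[ 0.283 -0.959 -0.   ]
 [-0.959 -0.283  0.002]
 [-0.002 -0.    -1.   ]]
watch_box [[(array([322.7, 263. ]), 0.74), (array([328.2, 261.2]), 0.39)], [(array([296.5, 253.7]), 0.61)]]
    [0.5473 0.0407 0.0035] [0.0013 0.0013]
spot [[(array([328.7, 260.4]), 0.58)], [(array([274.1, 243.7]), 0.77)]]
    [0.5605 0.0851 0.0439] [0.0006 0.0006]
watch [[(array([327.8, 266.7]), 0.71)], [(array([276.8, 245.9]), 0.73)]]
    [0.5594 0.081  0.0246] [0.0011 0.0011]
plate [[(array([270.3, 189.2]), 0.84), (array([330.5, 263.4]), 0.16)], [(array([456.9, 277.1]), 0.57)]]
    [ 0.5054 -0.2966  0.004 ] [0.0004 0.0004]
window [[(array([277.5, 193.6]), 0.95)], [(array([438.5, 275.8]), 0.8)]]
    [ 0.5062 -0.2548  0.0126] [0.0007 0.0007]
stand [[(array([430.8, 312.7]), 0.85)], [(array([179.5, 300.1]), 0.83), (array([452.9, 170.3]), 0.4)]]
    [4.435e-01 2.816e-01 1.000e-04] [0.002 0.002]
pen [[(array([329.2, 260.4]), 0.69), (array([310.9, 366. ]), 0.21)], [(array([176.4, 302.7]), 0.64)]]
    [0.5211 0.2043 0.123 ] [0.097 0.097]
bowl [[(array([207.4, 254.9]), 0.74)], [(array([378. , 163.5]), 0.78)]]
    [ 0.7497 -0.1286 -0.0074] [0.0038 0.0038]
dropper [[(array([246.5, 319.3]), 0.76)], [(array([265.3, 152.3]), 0.62)]]
    [0.7666 0.119  0.002 ] [0.0021 0.0021]
shoehorn [[(array([185.8, 214.8]), 0.87)], [(array([452.7, 169.6]), 0.75)]]
    [ 0.7383 -0.2918  0.0044] [0.0029 0.0029]
cologne [[(array([312.3, 362.2]), 0.6)], [(array([190.6, 175. ]), 0.97)]]
    [0.7123 0.2798 0.0009] [0.0009 0.0009]
brush [[(array([420.2, 252.8]), 0.78)], [(array([256.7, 350.2]), 0.84)]]
    [0.3453 0.116  0.0051] [0.0004 0.0004]
dish [[(array([353.2, 202.6]), 0.84)], [(array([385.8, 348.6]), 0.55)]]
    [ 0.3531 -0.1469 -0.0028] [0.0026 0.0026]
```

Run:
```python
import cv2
t=cv2.imread('pics/top0.png');s=cv2.imread('pics/scene0.png')
def z(im,x,y,w,h,k,n): cv2.imwrite(n,cv2.resize(im[y:y+h,x:x+w],None,fx=k,fy=k,interpolation=cv2.INTER_CUBIC))
z(t,235,205,120,95,6,'pics/t_box.png');z(t,405,240,100,75,8,'pics/t_plate.png');z(t,135,270,70,60,8,'pics/t_pen.png')
z(s,285,215,90,80,7,'pics/s_box.png');z(s,245,165,60,50,10,'pics/s_plate.png');z(s,400,245,70,85,7,'pics/s_pen.png')
```

```text
(no output)
```

View pics/t_box.png

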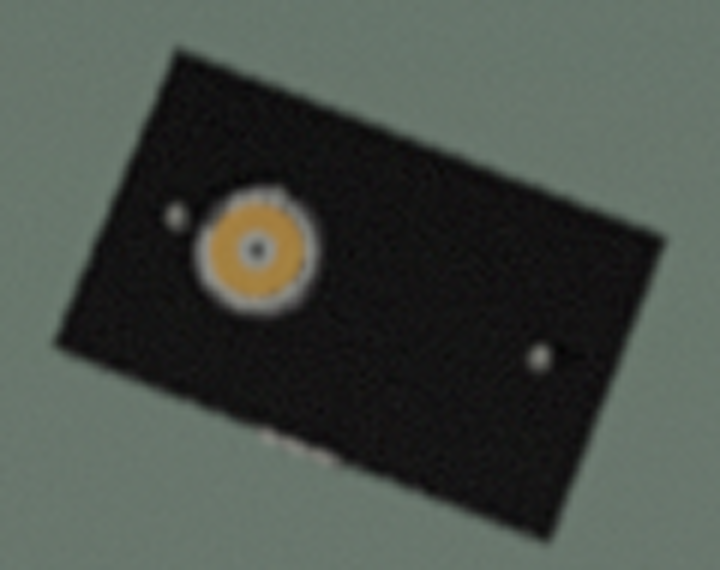

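View pics/t_plate.png

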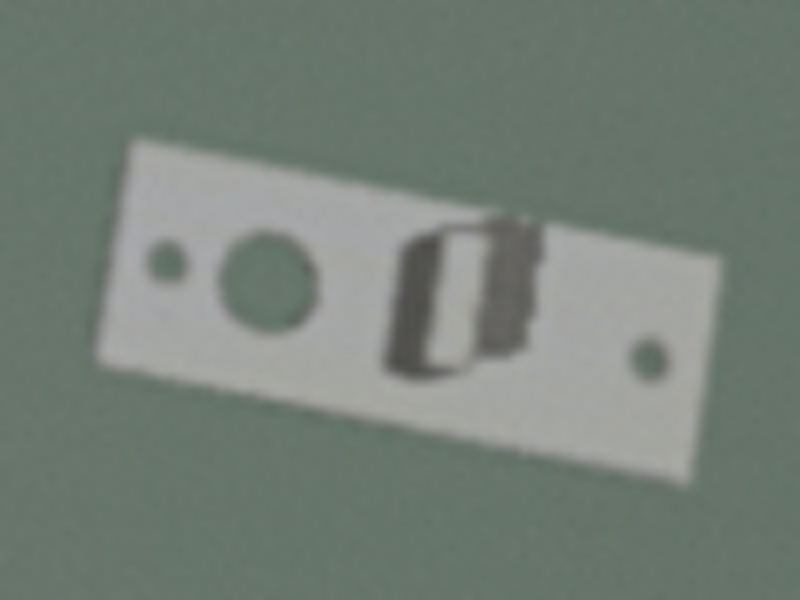

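View pics/t_pen.png

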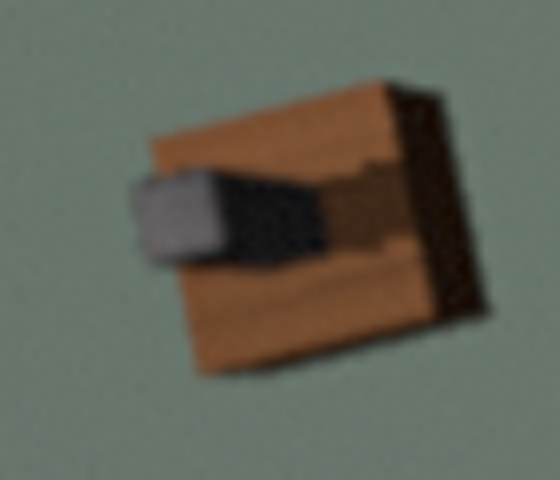

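View pics/s_box.png

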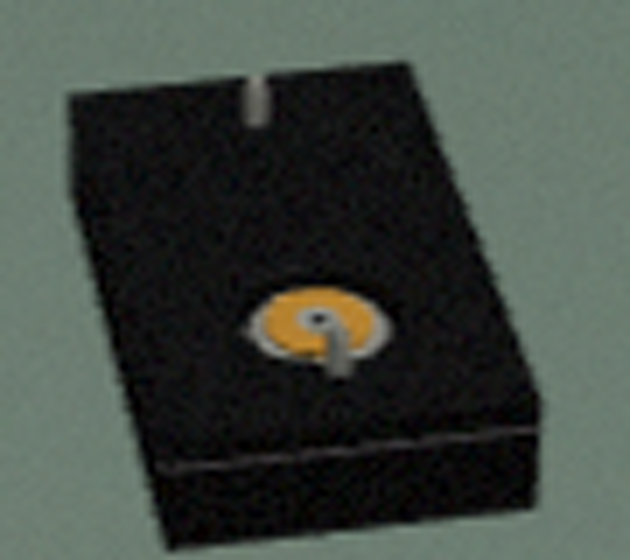

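View pics/s_plate.png

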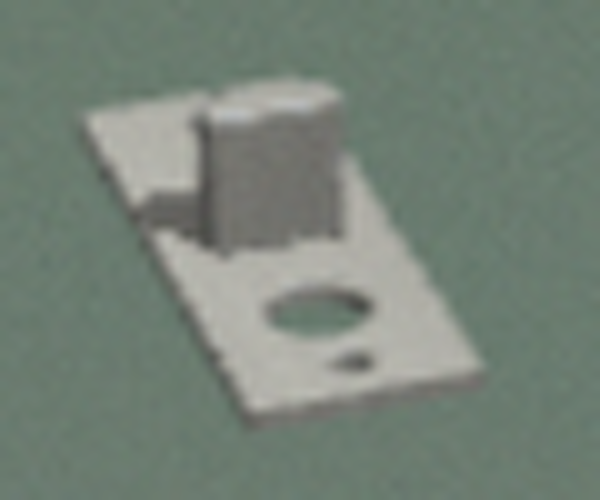

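View pics/s_pen.png

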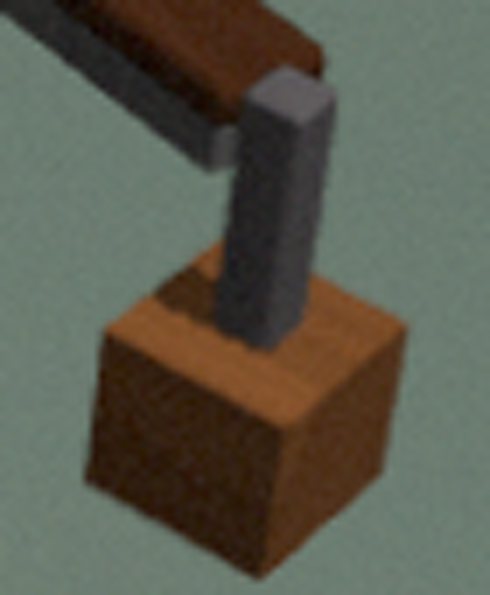

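```bash
cat > fit.py <<'E'
from h import *
from scipy.optimize import least_squares
def un(pts,k,off): return (np.array(pts,float)+.5)/k-.5+np.array(off)
def fit(obs,x0):
    # obs list of (cam, modelpts, px)
    def res(p):
        c,s=np.cos(p[2]),np.sin(p[2]);r=[]
        for n,m,px in obs:
            m=np.array(m,float);w=np.c_[p[0]+c*m[:,0]-s*m[:,1],p[1]+s*m[:,0]+c*m[:,1],m[:,2]+(p[3] if len(p)>3 else 0)]
            r.append((proj(n,w)-px).ravel())
        return np.concatenate(r)
    f=least_squares(res,x0,x_scale=[.01,.01,.1,.01][:len(x0)],loss='soft_l1'); return f.x,res(f.x).reshape(-1,2)
E
cat > f1.py <<'E'
from fit import *
Z=.006
pt=('top',[[.03,.08,Z],[.03,-.08,Z],[-.03,-.08,Z],[-.03,.08,Z],[0,.065,Z],[0,.038,Z],[0,-.065,Z]],un([[135,140],[720,258],[690,485],[98,365],[168,262],[268,282],[650,358]],8,(405,240)))
ps=('scene',[[.03,-.08,Z],[.03,.08,Z],[-.03,.08,Z],[0,.038,Z],[.018,-.006,.046],[.018,.006,.046]],un([[85,118],[248,412],[485,372],[320,310],[203,100],[208,120]],10,(245,165)))
B=.04
bt=('top',[[.055,.09,B],[.055,-.09,B],[-.055,-.09,B],[-.055,.09,B],[0,.038,.038],[0,.065,.05],[0,-.065,.05]],un([[178,48],[665,240],[550,543],[55,345],[257,250],[175,215],[540,356]],6,(235,205)))
bs=('scene',[[.055,-.09,B],[-.055,-.09,B],[0,.038,.038],[0,-.065,.056],[0,-.065,.04]],un([[70,95],[410,62],[318,318],[257,78],[258,126]],7,(285,215)))
S=.055
st=('top',[[.03,.03,S],[.03,-.03,S],[-.03,-.03,S],[-.03,.03,S],[.01,.01,.135],[.01,-.01,.135],[-.01,-.01,.135],[-.01,.01,.135]],un([[152,138],[388,82],[440,318],[200,374],[136,182],[215,172],[226,258],[155,264]],8,(135,270)))
# scene: left=+x, near=+y
ss=('scene',[[.03,.03,S],[-.03,.03,S],[.03,-.03,S],[.01,.01,.135],[-.01,.01,.135],[.01,-.01,.135],[-.01,-.01,.135]],un([[287,430],[406,325],[104,332],[294,122],[334,92],[244,98],[287,66]],7,(400,245)))
for nm,a,b,x0 in (('plate',pt,ps,[.505,-.297,-.15]),('box',bt,bs,[.547,.04,-.35]),('stand',st,ss,[.4435,.28,.2])):
    for l,o,x in (('both',[a,b],x0),('top',[a],x0),('scene',[b],x0),('both+z',[a,b],x0+[0])):
        x,r=fit(o,x); print(nm,l,x.round(4),np.degrees(x[2]).round(2),'rms px',np.sqrt((r**2).mean()).round(2))
        if l=='both':print(r.round(1).tolist())
E
python3 f1.py
```

```text
plate both [ 0.502  -0.294  -0.1749] -10.02 rms px 0.41
[[-0.4, 0.2], [0.1, 0.4], [-0.1, 0.1], [-0.5, 0.1], [0.1, 0.3], [0.2, 0.4], [0.1, 0.5], [-0.8, -0.1], [0.0, 0.4], [-0.3, 0.1], [-0.4, 0.2], [-1.2, 0.4], [-0.3, 0.5]]
plate top [ 0.5027 -0.2942 -0.1735] -9.94 rms px 0.21
plate scene [ 0.5001 -0.2944 -0.1887] -10.81 rms px 0.23
plate both+z [ 0.5021 -0.2934 -0.175   0.0012] -10.03 rms px 0.37
box both [ 0.5422  0.0438 -0.3513] -20.13 rms px 0.39
[[-0.3, -0.1], [0.5, 0.0], [-0.2, 0.3], [-0.9, -0.0], [-0.2, 0.3], [0.5, 0.3], [0.0, 0.7], [-0.3, 0.1], [-0.1, 0.2], [-0.2, 0.6], [-0.4, 0.3], [-0.6, -0.4]]
box top [ 0.5426  0.0437 -0.3481] -19.94 rms px 0.36
box scene [ 0.5412  0.0436 -0.3503] -20.07 rms px 0.26
box both+z [ 5.422e-01  4.390e-02 -3.510e-01  5.000e-04] -20.11 rms px 0.39
stand both [0.4438 0.2833 0.2768] 15.86 rms px 0.76
[[-0.1, 0.4], [-0.4, 0.0], [-0.7, 0.3], [-0.2, 0.6], [-1.1, 0.5], [-0.2, -0.9], [0.6, -0.8], [-1.3, 1.1], [-1.2, 0.0], [-0.2, 0.1], [-0.9, -0.3], [0.4, 0.1], [0.9, -0.3], [-1.4, -1.1], [-1.3, -1.1]]
stand top [0.4442 0.2825 0.2677] 15.34 rms px 0.59
stand scene [0.4435 0.2846 0.2944] 16.87 rms px 0.69
stand both+z [ 0.4436  0.2832  0.2778 -0.0011] 15.92 rms px 0.72
```

```bash
cat > go.py <<'E'
import sys
from h import *
def delta(x,y,z,ang=None):
    s=observe(); M=R.from_rotvec(s['eef_rot']).as_matrix(); p=np.array(s['position'])
    d=M.T@(np.array([x,y,z])-p); a=np.degrees(np.arctan2(M[1,0],M[0,0]))
    print('t %.2f'%s['time_s'],'pos',p.round(4),'xang %.2f'%a,'zaxis',M[:,2].round(4),'F',np.round(s['force'],2),'w %.4f'%(s['gripper_width']*.0854))
    print('tool shift mm',(d*1000).round(1), '' if ang is None else 'twist %.2f'%(-((ang-a+180)%360-180)),'j',np.round(s['joint_pos'],2))
if __name__=='__main__': delta(*map(float,sys.argv[1:]))
E
python3 go.py 0.502 -0.294 0.10 -100; python3 f1.py >/dev/null
cat > f2.py <<'E'
from f1 import *
for l,o in (('both',[(st[0],st[1][4:],st[2][4:]),(ss[0],ss[1][3:],ss[2][3:])]),('top',[(st[0],st[1][4:],st[2][4:])]),('sc',[(ss[0],ss[1][3:],ss[2][3:])])):
    x,r=fit(o,[.4435,.28,.2]);print('pen',l,x.round(4),np.degrees(x[2]),np.sqrt((r**2).mean()).round(2))
E
python3 f2.py|grep pen
```

```text
t 1.40 pos [ 0.1626 -0.5515  0.2025] xang -73.57 zaxis [ 0. -0. -1.] F [-0.93  0.69 -0.06] w 0.0856
tool shift mm [-151.  -398.3  102.5] twist 26.43 j [-1.42  0.31  0.05  1.3   0.    1.43]
pen both [0.4437 0.2834 0.1891] 10.835621344273461 0.87
pen top [0.4437 0.2825 0.1825] 10.458781500947294 0.7
pen sc [0.4444 0.285  0.2191] 12.554188452213854 0.8
```

```bash
python3 -m jog '{"travel":[[-0.015,-0.04,0.008],[-0.015,-0.04,0.008],[-0.015,-0.04,0.008],[-0.015,-0.04,0.008],[-0.015,-0.04,0.008],[-0.015,-0.04,0.008],[-0.015,-0.04,0.008],[-0.015,-0.04,0.008],[-0.015,-0.04,0.008],[-0.01,-0.03,0.006],[0,0,0],[0,0,0],[0,0,0],[0,0,0],[0,0,0],[0,0,0]],"twist":[0,0,0,0,0,0,0,0,0,0,6.6,6.6,6.6,6.6,0,0]}' 0.05 40; python3 go.py 0.502 -0.294 0.06 -100
```

```text
time_s: 3.0
position: [0.5102, -0.295, 0.1201]
eef_rot: [2.0, -2.42, 0.008]
force: [0.3, 0.0, 0.3]
gripper_width: 0.587
t 3.00 pos [ 0.5102 -0.295   0.1201] xang -100.86 zaxis [ 0.0014 -0.0055 -1.    ] F [0.27 0.04 0.34] w 0.0501
tool shift mm [ 0.3  8.4 60.1] twist -0.86 j [-0.66  0.37 -0.07  1.12 -0.    2.67]
```

```bash
python3 -m jog '{"travel":[[0,0,0],[0,0,0],[0,0,0],[0,0,0],[0,0,0],[0,0,0],[0,0,0],[0,0,0],[0,0,0],[0,0,0],[0,0,0],[0,0,0],[0,0,0],[0,0,0],[0,0,0],[0,0,0],[0,0,0],[0,0,0],[0,0,0],[0,0,0]],"twist":[-8.5,-8.5,-8.5,-8.5,-8.5,-8.5,-8.5,-8.5,-8.5,-8.5,-8.5,-8.5,-8.5,-8.5,-8.5,-8.5,-8.5,-8.5,-8.5,-8.5]}'; python3 go.py 0.502 -0.294 0.06 80
```

```text
time_s: 5.0
position: [0.5086, -0.2982, 0.1214]
eef_rot: [2.546, 1.828, -0.003]
force: [0.4, -0.3, 0.4]
gripper_width: 0.587
t 5.00 pos [ 0.5086 -0.2982  0.1214] xang 71.35 zaxis [ 0.0028 -0.0069 -1.    ] F [ 0.38 -0.32  0.36] w 0.0501
tool shift mm [ 2.2 -7.9 61.4] twist -8.65 j [-0.66  0.37 -0.07  1.12 -0.   -0.34]
```

```bash
python3 -m jog '{"travel":[[0.002,-0.008,0.02],[0,0,0.02],[0,0,0.01],[0,0,0]],"twist":[-8.5,0,0,0]}'; python3 go.py 0.502 -0.294 0.015 80
python3 - <<'E'
from h import *
for n in('scene','top'):
    im=imaging.snapshot(n); cv2.imwrite(f'pics/{n}1.png',im)
t=cv2.imread('pics/top1.png');s=cv2.imread('pics/scene1.png')
cv2.imwrite('pics/c1.png',np.hstack([cv2.resize(t[220:340,400:520],(400,400),interpolation=2),cv2.resize(s[110:230,220:340],(400,400),interpolation=2)]))
E
```

```text
time_s: 5.4
position: [0.5023, -0.2953, 0.0713]
eef_rot: [2.392, 2.021, -0.003]
force: [0.1, 0.9, -0.6]
gripper_width: 0.591
t 5.40 pos [ 0.5023 -0.2953  0.0713] xang 80.41 zaxis [ 0.0052 -0.0089 -0.9999] F [ 0.13  0.93 -0.57] w 0.0504
tool shift mm [ 1.7 -0.9 56.2] twist 0.41 j [-0.67  0.39 -0.17  1.   -0.   -0.5 ]
```

View pics/c1.png

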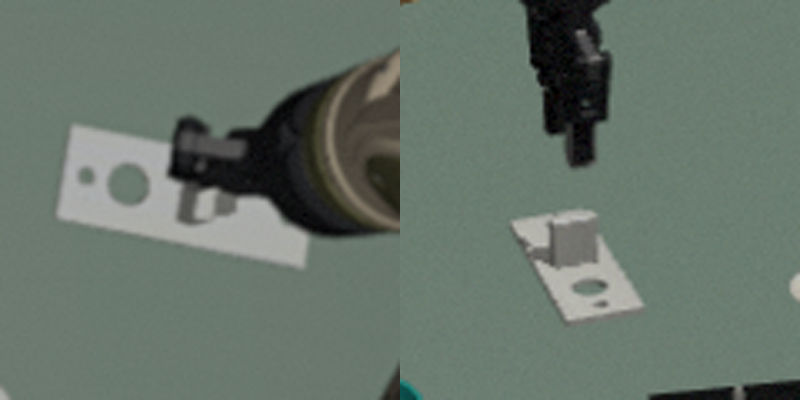

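```bash
python3 -m jog '{"travel":[[0.0015,-0.001,0.015],[0,0,0.015],[0,0,0.015],[0,0,0.006],[0,0,0]],"twist":[0.4,0,0,0,0]}'; python3 go.py 0.502 -0.294 0.015 80
python3 - <<'E'
from h import *
for n in('scene','top'):
    im=imaging.snapshot(n); cv2.imwrite(f'pics/{n}2.png',im)
t=cv2.imread('pics/top2.png');s=cv2.imread('pics/scene2.png')
cv2.imwrite('pics/c2.png',np.hstack([cv2.resize(t[240:320,400:480],(400,400),interpolation=2),cv2.resize(s[140:220,230:310],(400,400),interpolation=2)]))
E
```

```text
time_s: 6.0
position: [0.5073, -0.2984, 0.0264]
eef_rot: [2.388, 2.006, 0.002]
force: [0.6, -0.5, 1.0]
gripper_width: 0.584
t 6.00 pos [ 0.5073 -0.2984  0.0264] xang 80.03 zaxis [ 0.0154 -0.0168 -0.9997] F [ 0.64 -0.52  1.03] w 0.0499
tool shift mm [ 3.5 -6.2 11.2] twist 0.03 j [-0.67  0.43 -0.23  0.88 -0.   -0.49]
```

View pics/c2.png

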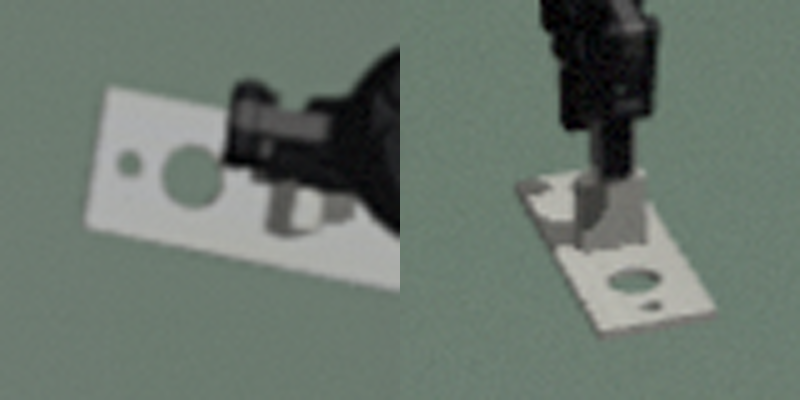

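```bash
python3 -m jog '{"travel":[[0.004,-0.006,0.006],[0,-0.001,0.004]],"twist":[0,0]}'; python3 go.py 0.502 -0.294 0.015 80
```

```text
time_s: 6.3
position: [0.5027, -0.2944, 0.0185]
eef_rot: [2.385, 2.003, 0.003]
force: [-0.3, 1.2, -0.9]
gripper_width: 0.584
t 6.30 pos [ 0.5027 -0.2944  0.0185] xang 80.03 zaxis [ 0.019  -0.0197 -0.9996] F [-0.31  1.23 -0.86] w 0.0498
tool shift mm [ 0.3 -0.8  3.5] twist 0.03 j [-0.67  0.42 -0.27  0.85 -0.   -0.49]
```

```bash
python3 -m jog '{"travel":[[0,-0.001,0.005],[0,0,0],[0,0,0],[0,0,0],[0,0,0],[0,0,0]],"twist":[0,0,0,0,0,0]}' 0 50; python3 go.py 0.502 -0.294 0.015 80
```

```text
time_s: 6.9
position: [0.5014, -0.2943, 0.0134]
eef_rot: [2.385, 2.002, 0.003]
force: [-0.7, 0.2, 0.4]
gripper_width: 0.117
t 6.90 pos [ 0.5014 -0.2943  0.0134] xang 80.02 zaxis [ 0.0192 -0.0201 -0.9996] F [-0.66  0.24  0.41] w 0.0100
tool shift mm [ 0.3  0.6 -1.6] twist 0.02 j [-0.67  0.43 -0.28  0.84 -0.   -0.49]
```

```bash
python3 -m jog '{"travel":[[0,0,0],[0,0,0],[0,0,-0.01],[0,0,-0.02],[0,0,-0.03],[0,0,-0.03],[0,0,-0.03]],"twist":[0,0,0,0,0,0,0]}'; python3 go.py 0.5422 0.0438 0.12 70;python3 - <<'E'
from h import *
for n in('scene','top'):
    im=imaging.snapshot(n); cv2.imwrite(f'pics/{n}3.png',im)
t=cv2.imread('pics/top3.png');s=cv2.imread('pics/scene3.png')
cv2.imwrite('pics/c3.png',np.hstack([cv2.resize(t[220:340,390:510],(400,400),interpolation=2),cv2.resize(s[80:200,230:350],(400,400),interpolation=2)]))
E
```

```text
time_s: 7.6
position: [0.4947, -0.2882, 0.1324]
eef_rot: [2.396, 2.012, -0.001]
force: [0.8, -0.0, -2.5]
gripper_width: 0.113
t 7.60 pos [ 0.4947 -0.2882  0.1324] xang 80.04 zaxis [ 0.0079 -0.0108 -0.9999] F [ 0.78 -0.02 -2.51] w 0.0096
tool shift mm [335.3 -10.7   9.1] twist 10.04 j [-0.67  0.33 -0.11  1.12 -0.   -0.49]
```

View pics/c3.png

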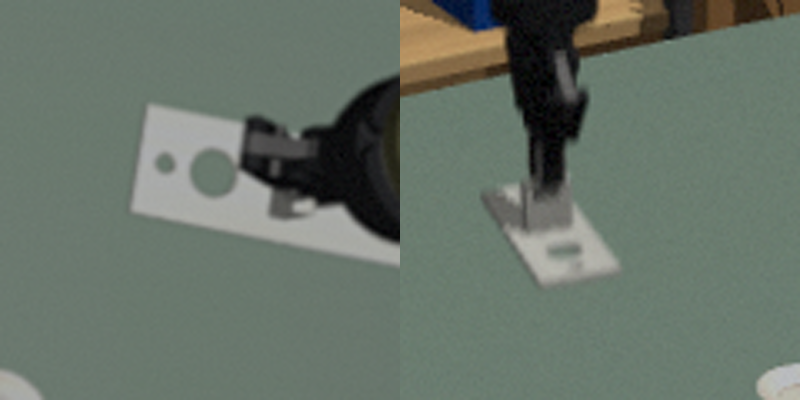

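```bash
python3 -m jog '{"travel":[[0.02,0,0],[0.04,-0.001,0],[0.045,-0.002,0],[0.045,-0.002,0],[0.045,-0.002,0],[0.045,-0.002,0],[0.045,-0.002,0],[0.03,0,0],[0.015,0,0],[0,0,0],[0,0,0],[0,0,0]],"twist":[0,0,0,0,0,0,0,0,0,5,5,0]}'; python3 go.py 0.5422 0.0438 0.12 70;python3 - <<'E'
from h import *
for n in('scene','top'):
    im=imaging.snapshot(n); cv2.imwrite(f'pics/{n}4.png',im)
t=cv2.imread('pics/top4.png');s=cv2.imread('pics/scene4.png')
cv2.imwrite('pics/c4.png',np.hstack([cv2.resize(t[180:320,220:360],(400,400),interpolation=2),cv2.resize(s[160:300,260:400],(400,400),interpolation=2)]))
E
```

```text
time_s: 8.9
position: [0.5417, 0.0495, 0.1251]
eef_rot: [2.564, 1.784, -0.004]
force: [0.4, -0.4, -1.6]
gripper_width: 0.114
t 8.90 pos [0.5417 0.0495 0.1251] xang 69.66 zaxis [ 0.0083 -0.0162 -0.9998] F [ 0.42 -0.4  -1.56] w 0.0097
tool shift mm [-5.1  2.3  5.2] twist -0.34 j [-0.05  0.28 -0.19  1.09 -0.02  0.31]
```

View pics/c4.png

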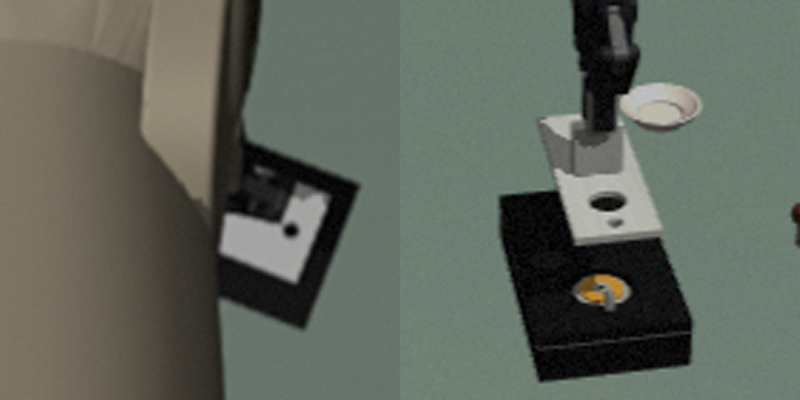

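```bash
python3 -m jog '{"travel":[[-0.005,0.002,0.01],[0,0.001,0.015],[0,0.001,0.01],[0,0,0]],"twist":[-0.3,0,0,0]}'; python3 go.py 0.5422 0.0438 0.07 70;python3 - <<'E'
from h import *
for n in('scene','top'):
    im=imaging.snapshot(n); cv2.imwrite(f'pics/{n}5.png',im)
t=cv2.imread('pics/top5.png');s=cv2.imread('pics/scene5.png')
cv2.imwrite('pics/t5.png',cv2.resize(t[190:310,290:360],None,fx=6,fy=6,interpolation=2));cv2.imwrite('pics/s5.png',cv2.resize(s[195:295,285:375],None,fx=6,fy=6,interpolation=2))
E
```

```text
time_s: 9.4
position: [0.5439, 0.04, 0.0875]
eef_rot: [2.555, 1.797, -0.005]
force: [-0.5, 0.3, -2.9]
gripper_width: 0.112
t 9.40 pos [0.5439 0.04   0.0875] xang 70.24 zaxis [ 0.008  -0.0168 -0.9998] F [-0.47  0.31 -2.86] w 0.0095
tool shift mm [ 3.2 -3.1 17.4] twist 0.24 j [-0.06  0.31 -0.25  1.   -0.02  0.28]
```

View pics/t5.png

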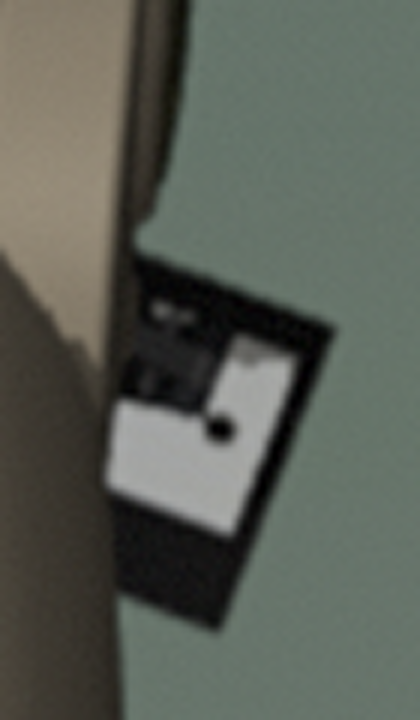

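View pics/s5.png

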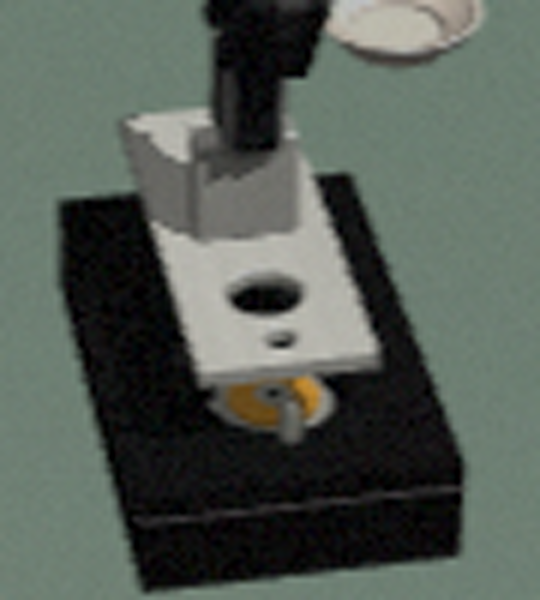

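```bash
cat > f5.py <<'E'
from fit import *
import sys
Rg=R.from_rotvec([2.385,2.002,.003]).as_matrix(); pg=np.array([.5014,-.2943,.0134])
def Rz(a): c,s=np.cos(a),np.sin(a); return np.array([[c,-s,0],[s,c,0],[0,0,1.]])
# relative from grasp
def pred(plate=(.502,-.294,-.1749),rg=Rg):
    s=observe(); Rn=R.from_rotvec(s['eef_rot']).as_matrix(); p=np.array(s['position'])
    return Rn@rg.T@Rz(plate[2]), p+Rn@(rg.T@(np.array([plate[0],plate[1],0])-pg))
def fit6(obs,Rp,pp,free=4):
    def T(q): 
        return Rz(q[2])@Rp, pp+np.array([q[0],q[1],q[3] if free>3 else 0])
    def res(q):
        A,b=T(q); return np.concatenate([(proj(n,np.array(m)@A.T+b)-px).ravel() for n,m,px in obs])
    f=least_squares(res,[0]*free,x_scale=[.01,.01,.1,.01][:free],loss='soft_l1'); A,b=T(f.x); return A,b,res(f.x).reshape(-1,2)
def show(l,A,b,r=None):
    print(l,'pos mm',(b*1000).round(1),'yaw %.2f'%np.degrees(np.arctan2(A[1,0],A[0,0])),'up',A[:,2].round(4),'' if r is None else 'rms %.2f'%np.sqrt((r**2).mean()))
E
cat > r5.py <<'E'
from f5 import *
A,b=pred(); show('pred',A,b)
Z=.006
ps=('scene',[[.03,-.08,Z],[.03,.08,Z],[-.03,.08,Z],[0,.038,Z],[0,.065,Z]],un([[125,118],[198,380],[382,357],[265,294],[281,340]],6,(285,195)))
pt=('top',[[.03,-.08,Z],[-.03,-.08,Z],[0,-.065,Z]],un([[300,350],[234,536],[220,430]],6,(290,190)))
for l,o,fr in (('both',[ps,pt],4),('scene',[ps],3),('top',[pt],3),('scene4',[ps],4)):
    A2,b2,r=fit6(o,A,b,fr); show(l,A2,b2,r)
    # pins gap in box frame
    c=np.array([.5422,.0438]); B=Rz(np.radians(-20.1))
    for y in(-.065,.065):
        h=A2@[0,y,0]+b2; print('   hole-pin mm in box frame',((B.T@(h-[*c,.04]))*1000-[0,y*1000,0]).round(1))
E
python3 r5.py
```

```text
pred pos mm [545.2  40.5  75.5] yaw -19.80 up [ 0.006  -0.0062  1.    ] 
both pos mm [544.7  41.4  73.6] yaw -19.25 up [ 0.0061 -0.0061  1.    ] rms 0.61
   hole-pin mm in box frame [ 4.2 -1.4 33.4]
   hole-pin mm in box frame [ 2.2 -1.4 33.9]
scene pos mm [544.9  44.4  75.5] yaw -20.49 up [ 0.0059 -0.0062  1.    ] rms 0.24
   hole-pin mm in box frame [ 1.9  1.5 35.2]
   hole-pin mm in box frame [ 2.8  1.5 35.7]
top pos mm [543.8  41.7  75.5] yaw -18.07 up [ 0.0062 -0.006   1.    ] rms 0.58
   hole-pin mm in box frame [ 4.5 -1.4 35.2]
   hole-pin mm in box frame [-0.1 -1.5 35.7]
scene4 pos mm [548.   49.6  79.8] yaw -20.56 up [ 0.0059 -0.0062  1.    ] rms 0.23
   hole-pin mm in box frame [ 2.9  7.5 39.5]
   hole-pin mm in box frame [ 4.   7.5 40. ]
```

```bash
python3 go.py 0.5409 0.0433 0.074;  python3 -m jog '{"travel":[[0.002,-0.004,0.005],[0,0,0.006],[0,0,0]],"twist":[0.3,0,0]}'
cat > snap.py <<'E'
from f5 import *
n=sys.argv[1]
for c in('scene','top'):
    im=imaging.snapshot(c); cv2.imwrite(f'pics/{c}{n}.png',im)
t=cv2.imread(f'pics/top{n}.png');s=cv2.imread(f'pics/scene{n}.png')
a=cv2.resize(t[205:305,285:355],None,fx=6,fy=6,interpolation=2);b=cv2.resize(s[205:290,310:340+0],None,fx=6,fy=6,interpolation=2)
b=cv2.resize(s[205:305,290:350],None,fx=6,fy=6,interpolation=2)
cv2.imwrite(f'pics/c{n}.png',np.hstack([a,b]))
A,b=pred();show('pred',A,b)
E
python3 snap.py 6; python3 go.py .5422 .0438 .07 70
```

```text
t 9.50 pos [0.5446 0.0402 0.0889] xang 70.23 zaxis [ 0.0096 -0.0168 -0.9998] F [ 0.25  0.01 -1.52] w 0.0098
tool shift mm [ 1.8 -4.7 14.8]  j [-0.06  0.31 -0.24  1.01 -0.02  0.28]
time_s: 9.8
position: [0.5423, 0.0434, 0.0782]
eef_rot: [2.558, 1.788, 0.0]
force: [-0.0, -1.0, -2.8]
gripper_width: 0.115
pred pos mm [543.3  43.6  65.4] yaw -20.11 up [ 0.0029 -0.0061  1.    ] 
t 9.90 pos [0.5427 0.0433 0.0788] xang 69.92 zaxis [ 0.0126 -0.0169 -0.9998] F [ 0.06  0.23 -1.7 ] w 0.0094
tool shift mm [ 0.4 -0.8  8.8] twist -0.08 j [-0.06  0.31 -0.27  0.98 -0.02  0.29]
```

View pics/c6.png

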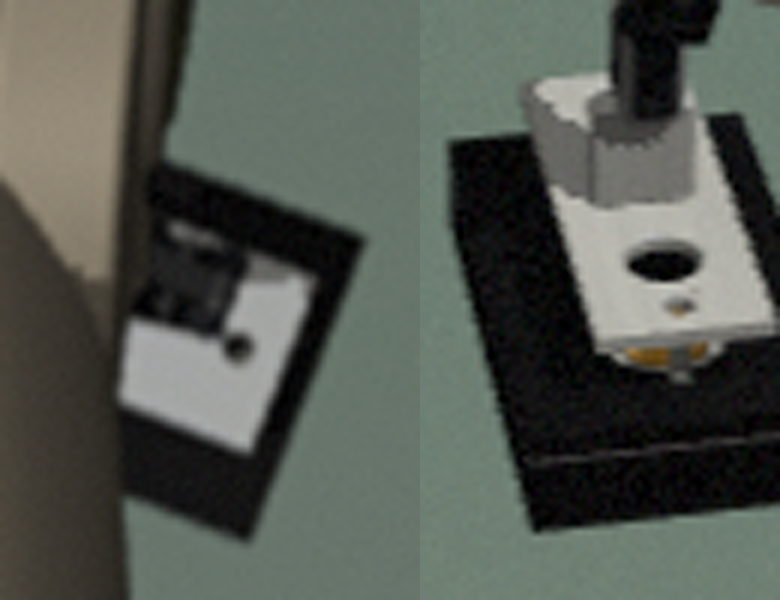

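Run:
```python
from f5 import *
t=cv2.imread('pics/top6.png');s=cv2.imread('pics/scene6.png')
cv2.imwrite('pics/c6b.png',np.hstack([cv2.resize(t[250:274,312:336],(400,400),interpolation=2),cv2.resize(s[236:276,315:355],(400,400),interpolation=2)]))
B=Rz(np.radians(-20.1))
for y in(-.065,.065):
  for z in(.05,.056,.068,.0715):
    P=B@[0,y,0]+[.5422,.0438,z]; print(y,z,proj('top',P)[0].round(1),proj('scene',P)[0].round(1))
```

```text
-0.065 0.05 [324.6 264.6] [320.8 228.3]
-0.065 0.056 [324.7 264.3] [320.9 226. ]
-0.065 0.068 [324.8 263.7] [320.9 221.4]
-0.065 0.0715 [324.9 263.5] [320.9 220. ]
0.065 0.05 [264.3 240.7] [332.4 263.7]
0.065 0.056 [263.9 240.3] [332.5 261.3]
0.065 0.068 [263.3 239.3] [332.6 256.4]
0.065 0.0715 [263. 239.] [332.6 255. ]
```

View pics/c6b.png

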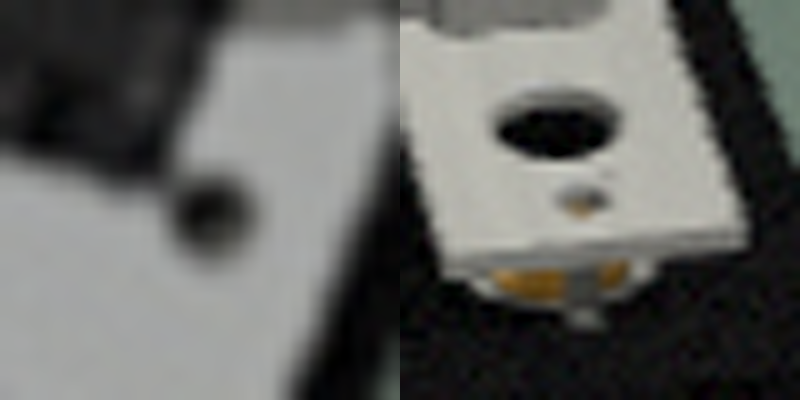

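```bash
python3 -m jog '{"travel":[[-0.0005,-0.0015,0.004],[0,-0.0005,0.004],[0,-0.0005,0.004]],"twist":[0,0,0]}'; python3 snap.py 7; python3 go.py .5411 .0433 .06 70
```

```text
time_s: 10.2
position: [0.5413, 0.0436, 0.0672]
eef_rot: [2.556, 1.788, 0.004]
force: [-0.0, -0.1, -2.6]
gripper_width: 0.112
pred pos mm [541.1  43.9  53.1] yaw -20.09 up [ 0.0022 -0.0061  1.    ] 
t 10.30 pos [0.5405 0.0436 0.0665] xang 69.94 zaxis [ 0.0133 -0.017  -0.9998] F [-0.12  0.12 -3.28] w 0.0097
tool shift mm [-0.   0.6  6.5] twist -0.06 j [-0.06  0.32 -0.29  0.95 -0.02  0.29]
```

View pics/c7.png

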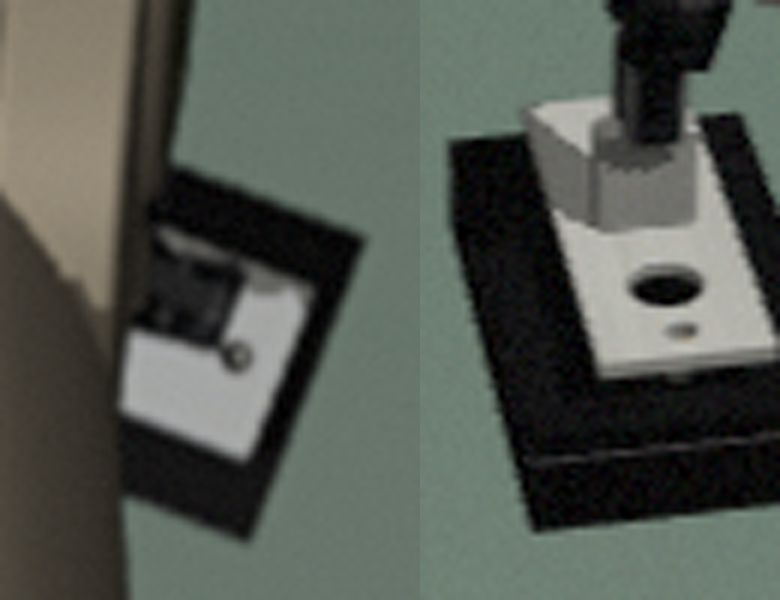

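```bash
python3 -m jog '{"travel":[[0,0,0.003],[0,-0.0005,0.003]],"twist":[0,0]}'; python3 snap.py 8;python3 go.py .5411 .0433 .06 70
```

```text
time_s: 10.5
position: [0.5406, 0.0436, 0.0605]
eef_rot: [2.556, 1.788, 0.003]
force: [0.1, 0.2, -2.6]
gripper_width: 0.118
pred pos mm [540.9  43.8  46.9] yaw -20.10 up [ 0.0018 -0.0058  1.    ] 
t 10.60 pos [0.5403 0.0436 0.0603] xang 69.94 zaxis [ 0.0137 -0.0173 -0.9998] F [ 0.61 -0.49 -2.42] w 0.0100
tool shift mm [0.  0.8 0.3] twist -0.06 j [-0.06  0.33 -0.3   0.93 -0.02  0.29]
```

View pics/c8.png

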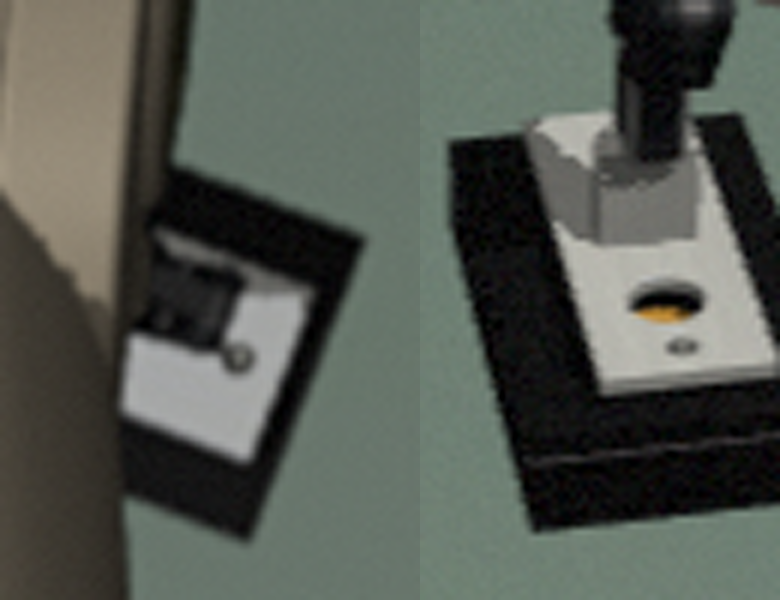

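```bash
python3 -m jog '{"travel":[[0,0.0005,0.003],[0,0,0.002],[0,0,0.001]],"twist":[0,0,0]}'; python3 go.py .5411 .0433 .0535 70
```

```text
time_s: 10.9
position: [0.541, 0.0434, 0.054]
eef_rot: [2.556, 1.788, 0.003]
force: [-0.3, 1.0, -2.2]
gripper_width: 0.113
t 10.90 pos [0.541  0.0434 0.054 ] xang 69.93 zaxis [ 0.0139 -0.017  -0.9998] F [-0.31  0.99 -2.17] w 0.0096
tool shift mm [-0.   0.1  0.5] twist -0.07 j [-0.06  0.33 -0.31  0.92 -0.02  0.29]
```

```bash
python3 -m jog '{"travel":[[0,0,0.001],[0,0,0.001],[0,0,0]],"twist":[0,0,0]}'; python3 snap.py 9; python3 go.py .5411 .0433 .0535 70
```

```text
time_s: 11.2
position: [0.5411, 0.0434, 0.0537]
eef_rot: [2.556, 1.788, 0.004]
force: [-0.4, -0.1, -1.8]
gripper_width: 0.115
pred pos mm [541.8  43.8  40.1] yaw -20.09 up [ 7.0e-04 -6.2e-03  1.0e+00] 
t 11.30 pos [0.5412 0.0435 0.0535] xang 69.95 zaxis [ 0.0148 -0.0168 -0.9997] F [ 0.14  0.27 -1.35] w 0.0096
tool shift mm [-0.2  0.  -0. ] twist -0.05 j [-0.06  0.33 -0.31  0.91 -0.02  0.29]
```

View pics/c9.png

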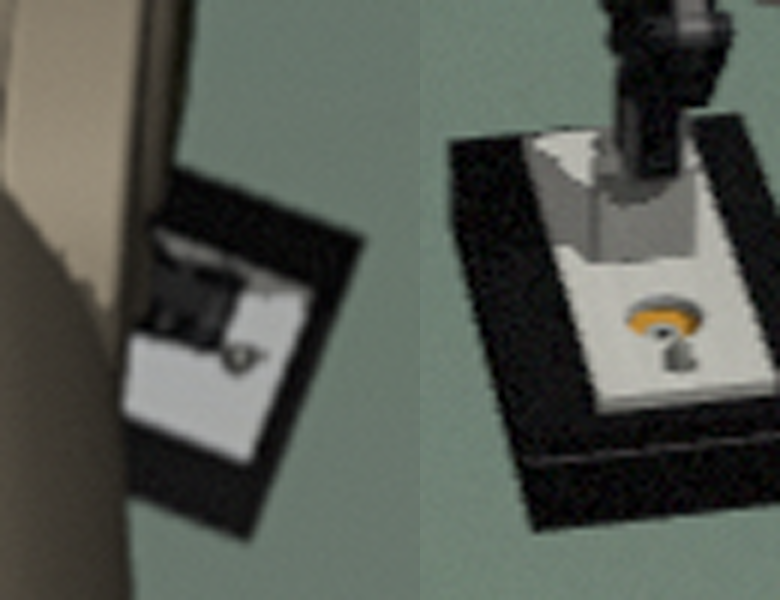

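```bash
python3 -m jog '{"travel":[[0,0,0.0015],[0,0,0.0015]],"twist":[0,0]}'; python3 go.py .5411 .0433 .0535 70
```

```text
time_s: 11.5
position: [0.5412, 0.0436, 0.0533]
eef_rot: [2.555, 1.788, 0.005]
force: [-6.2, 0.9, 13.2]
gripper_width: 0.115
t 11.50 pos [0.5412 0.0436 0.0533] xang 69.96 zaxis [ 0.016  -0.017  -0.9997] F [-6.18  0.94 13.23] w 0.0098
tool shift mm [-0.3 -0.  -0.2] twist -0.04 j [-0.06  0.33 -0.31  0.91 -0.02  0.29]
```

```bash
python3 -m jog '{"travel":[[0,0,0],[0,0,0],[0,0,0],[0,0,0]],"twist":[0,0,0,0]}' 0.035 50; python3 go.py .5411 .0433 .0535 70;  python3 -m jog '{"travel":[[0,0,-0.01],[0,0,-0.02],[0,0,-0.03],[0,0,-0.04],[0,0,-0.03]],"twist":[0,0,0,0,0]}'; python3 go.py .4437 .2834 .16 101
```

```text
time_s: 11.9
position: [0.5424, 0.0435, 0.054]
eef_rot: [2.554, 1.787, 0.008]
force: [0.7, -0.2, 1.2]
gripper_width: 0.414
t 11.90 pos [0.5424 0.0435 0.054 ] xang 69.96 zaxis [ 0.0185 -0.0172 -0.9997] F [ 0.68 -0.24  1.18] w 0.0354
tool shift mm [-0.6 -1.1  0.4] twist -0.04 j [-0.06  0.33 -0.31  0.91 -0.02  0.29]
time_s: 12.4
position: [0.536, 0.0459, 0.1845]
eef_rot: [2.56, 1.791, -0.006]
force: [0.2, -0.4, 0.4]
gripper_width: 0.409
t 12.40 pos [0.536  0.0459 0.1845] xang 69.94 zaxis [ 0.007  -0.0165 -0.9998] F [ 0.25 -0.4   0.42] w 0.0349
tool shift mm [ 191.8 -168.4   19.9] twist -31.06 j [-0.05  0.24 -0.09  1.23 -0.02  0.3 ]
```

```bash
python3 -m jog '{"travel":[[0.019,-0.017,0],[0.029,-0.025,0],[0.029,-0.025,0],[0.029,-0.025,0],[0.029,-0.025,0],[0.029,-0.025,0],[0.02,-0.018,0],[0.01,-0.009,0],[0,0,0],[0,0,0],[0,0,0],[0,0,0],[0,0,0]],"twist":[0,0,0,0,0,0,0,0,-8,-8,-8,-7,0]}' 0.05; python3 go.py .4437 .2834 .16 101
python3 - <<'E'
from h import *
for c in('scene','top'):
    im=imaging.snapshot(c); cv2.imwrite(f'pics/{c}10.png',im)
t=cv2.imread('pics/top10.png');s=cv2.imread('pics/scene10.png')
cv2.imwrite('pics/c10.png',np.hstack([t,s])[:, :][::1,::1] if 0 else np.hstack([cv2.resize(t[200:300,235:355],(480,400),interpolation=2),cv2.resize(s[215:300,285:365],(320,340),interpolation=2)[:].repeat(1,0) if 0 else cv2.resize(s[210:310,285:365],(320,400),interpolation=2)]))
E
```

```text
time_s: 13.7
position: [0.4481, 0.2937, 0.1935]
eef_rot: [1.959, 2.415, 0.009]
force: [0.5, -0.3, -0.6]
gripper_width: 0.582
t 13.70 pos [0.4481 0.2937 0.1935] xang 101.88 zaxis [ 0.028  -0.0154 -0.9995] F [ 0.54 -0.34 -0.58] w 0.0497
tool shift mm [-8.5 -7.2 33.5] twist 0.88 j [ 0.45  0.23 -0.09  1.23 -0.03  0.24]
```

View pics/c10.png

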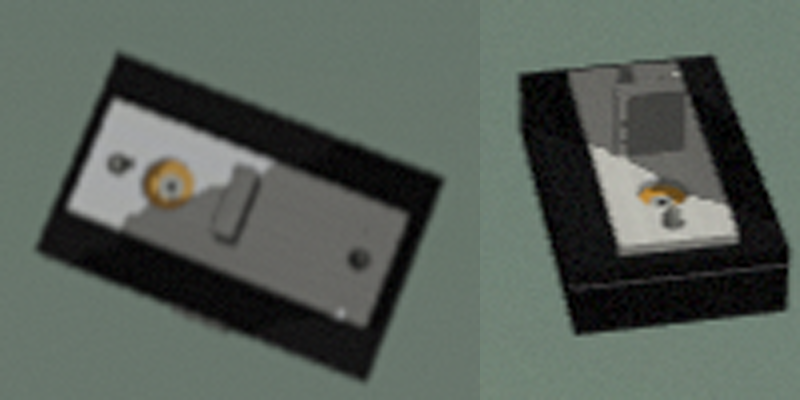

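View pics/scene10.png

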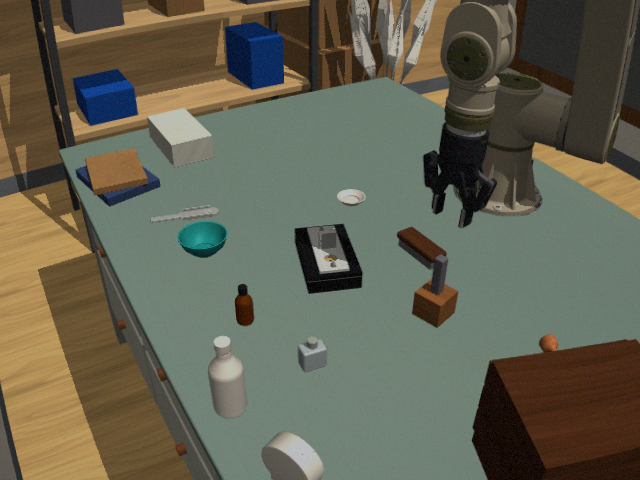

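View pics/top10.png

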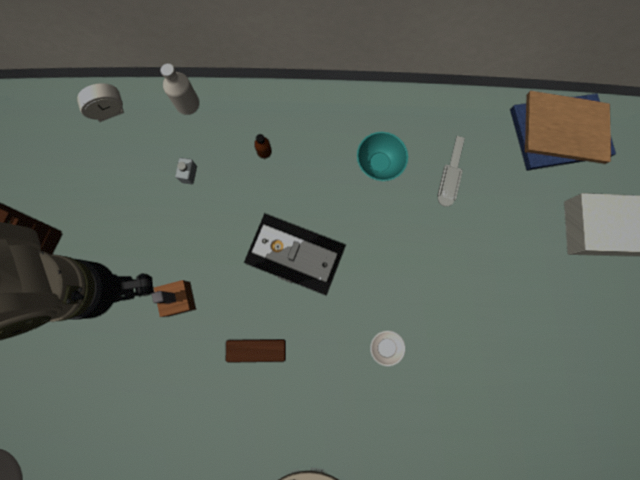

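Run:
```python
from h import *
p=observe()['position']
for c in('scene','top'):print(c,proj(c,[p,[.4437,.2834,.135],[.4437,.2834,.055]]))
```

```text
scene [[446.47388942 234.35663293]
 [440.72226915 257.45642487]
 [435.63694355 291.42851475]]
top [[138.76684001 292.86437484]
 [156.82781921 296.95721258]
 [170.98106815 298.38775219]]
```

Run:
```python
from h import *
s=cv2.imread('pics/scene10.png');t=cv2.imread('pics/top10.png')
cv2.imwrite('pics/c10b.png',np.hstack([cv2.resize(s[130:290,400:510],None,fx=3.5,fy=3.5,interpolation=2),cv2.resize(t[220:380,100:220],None,fx=3.5,fy=3.5,interpolation=2)[:560]]))
```

```text
(no output)
```

View pics/c10b.png

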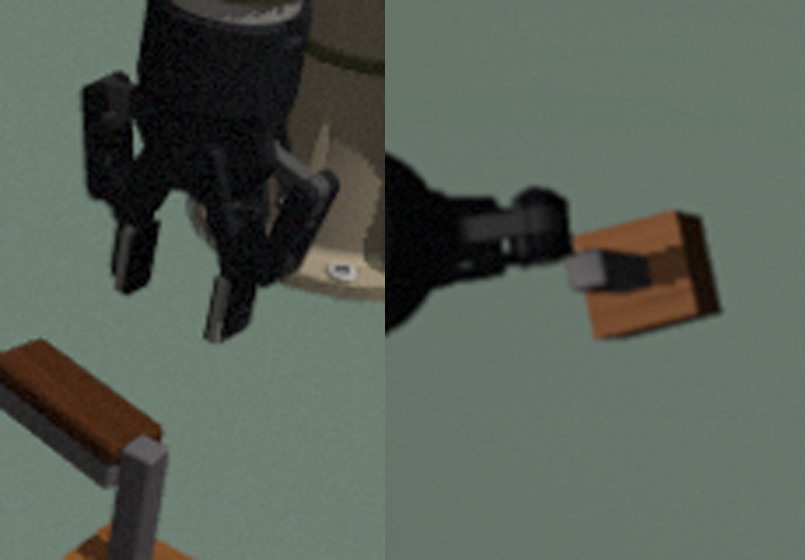

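Run:
```python
from h import *
s=observe();M=R.from_rotvec(s['eef_rot']).as_matrix();p=s['position']
for zb in (0,-.008,-.02,-.03):
  for dx in(-.025,.025):
    P=p+M@[dx,0,zb]; print(zb,dx,proj('scene',P)[0].round(1),proj('top',P)[0].round(1))
```

```text
0 -0.025 [435.5 228.2] [153.2 290.3]
0 0.025 [457.7 240.7] [124.4 295.4]
-0.008 -0.025 [436.2 224.4] [151.4 290.2]
-0.008 0.025 [458.4 236.9] [122.3 295.3]
-0.02 -0.025 [437.1 218.7] [148.6 290. ]
-0.02 0.025 [459.6 231.1] [119.1 295.2]
-0.03 -0.025 [437.9 213.9] [146.2 289.9]
-0.03 0.025 [460.5 226.3] [116.3 295.1]
```

Run:
```python
from h import *
M=R.from_rotvec([2.556,1.788,.004]).as_matrix();p=np.array([.5411,.0434,.0537])
for zb in (0,-.0187,-.03):
    print(zb,proj('scene',p+M@[.008,0,zb])[0].round(1), proj('scene',p+M@[.006,-.011,zb])[0].round(1), proj('scene',p+M@[.006,.011,zb])[0].round(1))
s=cv2.imread('pics/scene9.png');cv2.imwrite('pics/c9b.png',cv2.resize(s[195:265,295:355],None,fx=9,fy=9,interpolation=2))
```

```text
0 [327.5 245.8] [332.5 244.8] [322.1 245.7]
-0.0187 [327.8 238.4] [332.9 237.5] [322.4 238.3]
-0.03 [328.  233.9] [333.1 233. ] [322.6 233.8]
```

View pics/c9b.png

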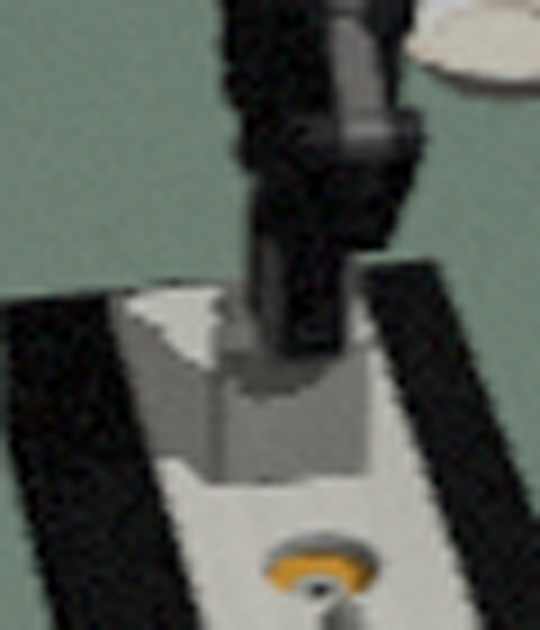

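```bash
python3 -m jog '{"travel":[[-0.006,-0.007,0.01],[-0.002,-0.002,0.01],[0,0,0]],"twist":[0.8,0,0]}' 0.06; python3 go.py .4437 .2834 .072 101;python3 - <<'E'
from h import *
for c in('scene','top'):
    im=imaging.snapshot(c); cv2.imwrite(f'pics/{c}11.png',im)
t=cv2.imread('pics/top11.png');s=cv2.imread('pics/scene11.png')
cv2.imwrite('pics/c11.png',np.hstack([cv2.resize(s[180:340,390:500],None,fx=3.5,fy=3.5,interpolation=2),cv2.resize(t[220:380,100:220],None,fx=3.5,fy=3.5,interpolation=2)]))
E
```

```text
time_s: 14.1
position: [0.4421, 0.2831, 0.1731]
eef_rot: [1.989, 2.39, 0.011]
force: [-0.5, -0.3, 0.8]
gripper_width: 0.701
t 14.10 pos [0.4421 0.2831 0.1731] xang 100.44 zaxis [ 0.029  -0.015  -0.9995] F [-0.47 -0.32  0.77] w 0.0599
tool shift mm [  2.   -1.  101.1] twist -0.56 j [ 0.43  0.21 -0.16  1.18 -0.03  0.25]
```

View pics/c11.png

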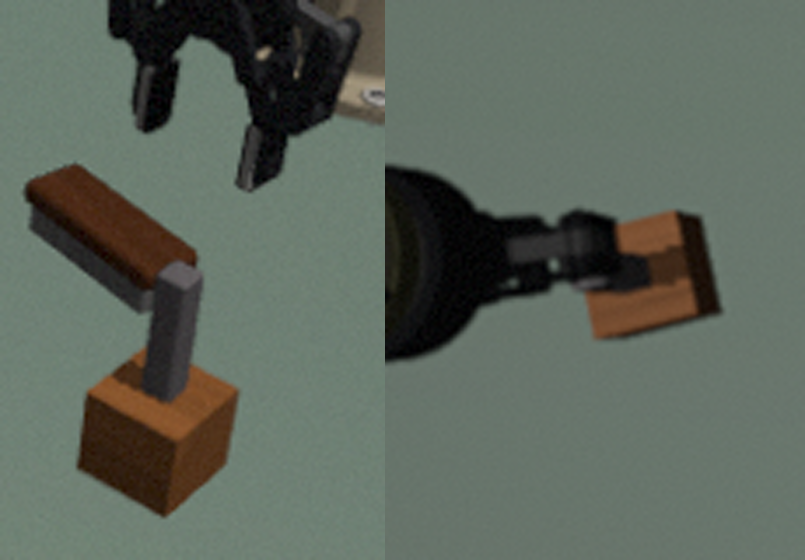

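```bash
python3 -m jog '{"travel":[[0.002,-0.001,0.015],[-0.001,-0.002,0.02],[-0.001,-0.002,0.02],[0,-0.001,0.01],[0,0,0]],"twist":[-0.5,0,0,0,0]}' 0.06; python3 go.py .4437 .2834 .072 101;python3 - <<'E'
from h import *
for c in('scene','top'):
    im=imaging.snapshot(c); cv2.imwrite(f'pics/{c}12.png',im)
t=cv2.imread('pics/top12.png');s=cv2.imread('pics/scene12.png')
cv2.imwrite('pics/c12.png',np.hstack([cv2.resize(s[210:330,395:490],None,fx=4.5,fy=4.5,interpolation=2),cv2.resize(t[250:370,130:210],None,fx=4.5,fy=4.5,interpolation=2)]))
E
```

```text
time_s: 14.7
position: [0.4424, 0.2836, 0.1103]
eef_rot: [1.977, 2.395, 0.023]
force: [0.0, 0.1, -0.6]
gripper_width: 0.7
t 14.70 pos [0.4424 0.2836 0.1103] xang 100.91 zaxis [ 0.0367 -0.0111 -0.9993] F [ 0.03  0.07 -0.58] w 0.0597
tool shift mm [ 0.2 -0.1 38.3] twist -0.09 j [ 0.43  0.24 -0.28  1.02 -0.03  0.24]
```

View pics/c12.png

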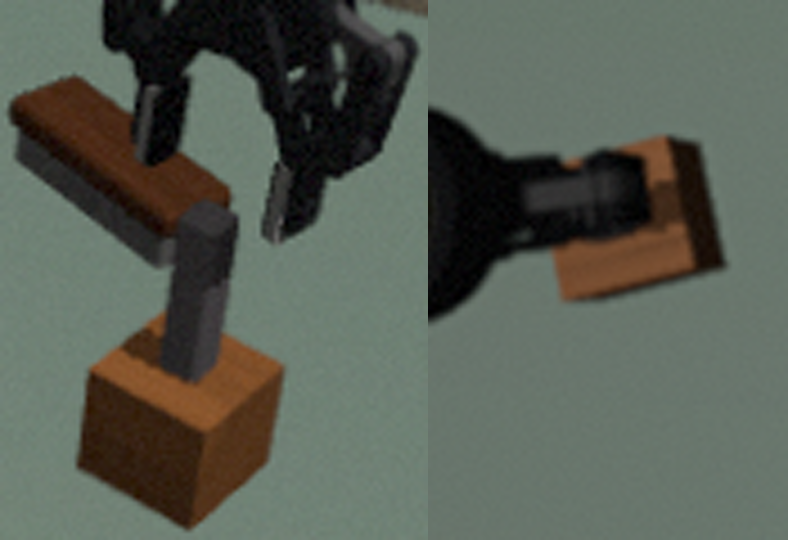

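```bash
python3 -m jog '{"travel":[[0,-0.001,0.012],[0,-0.002,0.015],[0,-0.002,0.012],[0,-0.001,0.006],[0,0,0]],"twist":[0,0,0,0,0]}' 0.06; python3 go.py .4437 .2834 .068 101;python3 - <<'E'
from h import *
for c in('scene','top'):
    im=imaging.snapshot(c); cv2.imwrite(f'pics/{c}13.png',im)
t=cv2.imread('pics/top13.png');s=cv2.imread('pics/scene13.png')
cv2.imwrite('pics/c13.png',np.hstack([cv2.resize(s[210:330,395:490],None,fx=4.5,fy=4.5,interpolation=2),cv2.resize(t[250:370,130:210],None,fx=4.5,fy=4.5,interpolation=2)]))
E
```

```text
time_s: 15.3
position: [0.4425, 0.2842, 0.0674]
eef_rot: [1.975, 2.392, 0.037]
force: [-0.7, 0.4, 0.0]
gripper_width: 0.703
t 15.30 pos [0.4425 0.2842 0.0674] xang 100.90 zaxis [ 0.0458 -0.0068 -0.9989] F [-0.75  0.38  0.  ] w 0.0601
tool shift mm [-1.   1.  -0.5] twist -0.10 j [ 0.43  0.27 -0.36  0.9  -0.03  0.24]
```

View pics/c13.png

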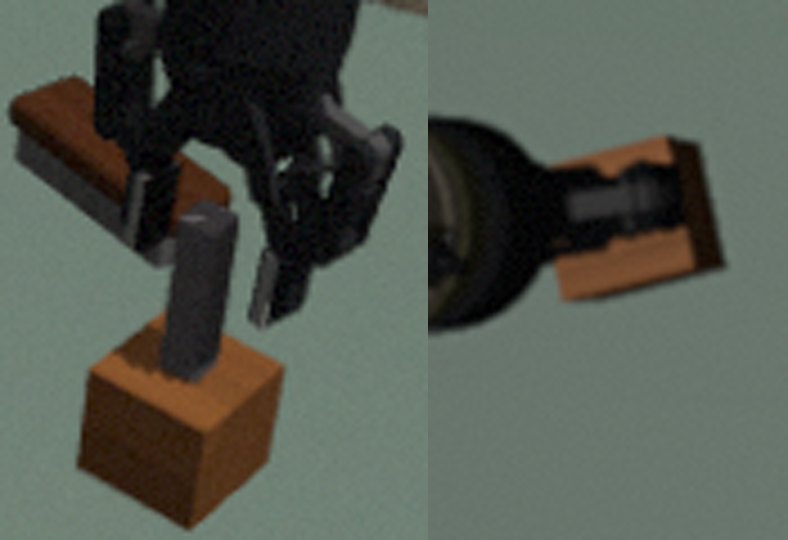

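```bash
python3 -m jog '{"travel":[[-0.001,0.001,0],[0,0,0],[0,0,0],[0,0,0],[0,0,0],[0,0,0]],"twist":[0,0,0,0,0,0]}' 0 50; python3 go.py .4437 .2834 .068 101;python3 - <<'E'
from h import *
for c in('scene','top'):
    im=imaging.snapshot(c); cv2.imwrite(f'pics/{c}14.png',im)
t=cv2.imread('pics/top14.png');s=cv2.imread('pics/scene14.png')
cv2.imwrite('pics/c14.png',np.hstack([cv2.resize(s[210:330,395:490],None,fx=4.5,fy=4.5,interpolation=2),cv2.resize(t[250:370,130:210],None,fx=4.5,fy=4.5,interpolation=2)]))
E
```

```text
time_s: 16.0
position: [0.4461, 0.2844, 0.0706]
eef_rot: [1.973, 2.39, 0.044]
force: [0.2, -0.6, -0.9]
gripper_width: 0.225
t 16.00 pos [0.4461 0.2844 0.0706] xang 100.89 zaxis [ 0.0505 -0.0046 -0.9987] F [ 0.23 -0.6  -0.86] w 0.0192
tool shift mm [-0.5 -2.7  2.5] twist -0.11 j [ 0.43  0.27 -0.35  0.9  -0.03  0.24]
```

View pics/c14.png

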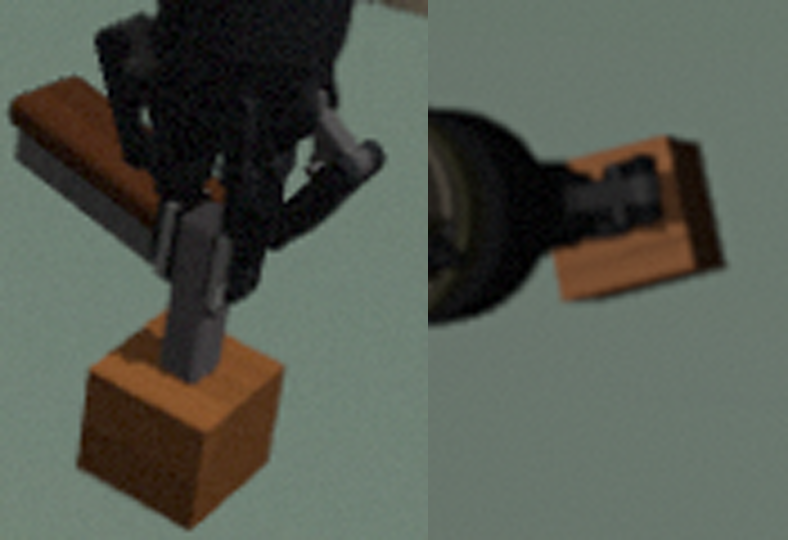

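```bash
python3 - <<'E'
from h import *
import json
s=observe();json.dump([list(map(float,s['position'])),list(map(float,s['eef_rot']))],open('grasp.json','w'))
M=R.from_rotvec(s['eef_rot']).as_matrix();print(s['position'],s['time_s'],M.T@[0,0,10])
E
python3 -m jog '{"travel":[[0,0.0005,-0.012]],"twist":[0]}'; python3 go.py .4461 .2844 .1
```

```text
[0.44610403 0.28440205 0.07054191] 16.1 [-0.14070195  0.48683143 -9.98715165]
time_s: 16.2
position: [0.4449, 0.2838, 0.0814]
eef_rot: [1.974, 2.391, 0.04]
force: [0.2, -0.1, -0.9]
gripper_width: 0.229
t 16.20 pos [0.4449 0.2838 0.0814] xang 100.89 zaxis [ 0.0478 -0.0063 -0.9988] F [ 0.18 -0.09 -0.95] w 0.0196
tool shift mm [  0.    2.2 -18.5]  j [ 0.43  0.26 -0.34  0.93 -0.03  0.24]
```

```bash
python3 -m jog '{"travel":[[0,0.0025,-0.015],[0,0.002,-0.015]],"twist":[0,0]}'; python3 go.py .4461 .2844 .15;python3 -m jog '{"travel":[[0,0.0015,-0.015],[0,0.0015,-0.02],[0,0.001,-0.02]],"twist":[0,0,0]}'; python3 go.py .4461 .2844 .15
```

```text
time_s: 16.4
position: [0.447, 0.2846, 0.1129]
eef_rot: [1.975, 2.392, 0.037]
force: [0.3, 0.2, 0.3]
gripper_width: 0.224
t 16.40 pos [0.447  0.2846 0.1129] xang 100.89 zaxis [ 0.046  -0.0071 -0.9989] F [0.32 0.24 0.32] w 0.0191
tool shift mm [ -0.6   0.7 -37.1]  j [ 0.43  0.24 -0.28  1.01 -0.03  0.24]
time_s: 16.7
position: [0.448, 0.2856, 0.1718]
eef_rot: [1.975, 2.392, 0.036]
force: [0.9, 0.3, -0.7]
gripper_width: 0.226
t 16.70 pos [0.448  0.2856 0.1718] xang 100.90 zaxis [ 0.0456 -0.0072 -0.9989] F [ 0.88  0.35 -0.67] w 0.0193
tool shift mm [-0.5 -3.  21.7]  j [ 0.43  0.21 -0.17  1.15 -0.03  0.24]
```

```bash
cat > tip.py <<'E'
from f5 import *
import json
pg,rg=json.load(open('grasp.json')); pg=np.array(pg);Mg=R.from_rotvec(rg).as_matrix();tg=np.array([.4437,.2834,.005])
def tipnow():
    s=observe();M=R.from_rotvec(s['eef_rot']).as_matrix();p=np.array(s['position'])
    return p+M@Mg.T@(tg-pg), (M@Mg.T)[:,2], M, s
if __name__=='__main__':
    t,u,M,s=tipnow(); tgt=np.array([.5553,.0795,float(sys.argv[1])])+ (np.array([float(sys.argv[2]),float(sys.argv[3]),0])/1000 if len(sys.argv)>2 else 0)
    print('t %.2f'%s['time_s'],'tip mm',(t*1000).round(1),'up',u.round(4),'zax',M[:,2].round(3),'F',np.round(s['force'],2),'w',round(s['gripper_width'],3)); print('tool shift mm',(M.T@(tgt-t)*1000).round(1),'j',np.round(s['joint_pos'],2))
E
python3 tip.py .10
```

```text
t 16.70 tip mm [445.3 284.4 106.3] up [0.0049 0.0026 1.    ] zax [ 0.046 -0.007 -0.999] F [ 0.88  0.35 -0.67] w 0.226
tool shift mm [-221.9   68.8   12.8] j [ 0.43  0.21 -0.17  1.15 -0.03  0.24]
```

```bash
python3 -m jog '{"travel":[[-0.02,0.006,0],[-0.035,0.01,0.001],[-0.04,0.012,0.002],[-0.04,0.012,0.002],[-0.04,0.012,0.002],[-0.025,0.008,0.002],[-0.01,0.003,0]],"twist":[0,0,0,0,0,0,0]}'; python3 tip.py .08
python3 - <<'E'
from h import *
for c in('scene','top'):
    im=imaging.snapshot(c); cv2.imwrite(f'pics/{c}15.png',im)
t=cv2.imread('pics/top15.png');s=cv2.imread('pics/scene15.png')
cv2.imwrite('pics/c15.png',np.hstack([cv2.resize(s[150:310,280:380],None,fx=3.6,fy=3.6,interpolation=2),cv2.resize(t[180:340,220:340],None,fx=3.6,fy=3.6,interpolation=2)]))
E
```

```text
time_s: 17.4
position: [0.5569, 0.0884, 0.1808]
eef_rot: [1.961, 2.392, 0.056]
force: [0.9, -0.5, -1.7]
gripper_width: 0.231
t 17.40 tip mm [555.1  87.5 115.2] up [-0.0094 -0.0022  1.    ] zax [ 0.06  -0.002 -0.998] F [ 0.94 -0.51 -1.69] w 0.231
tool shift mm [-7.4 -3.4 35.2] j [ 0.02  0.25 -0.1   1.16 -0.   -0.18]
```

View pics/c15.png

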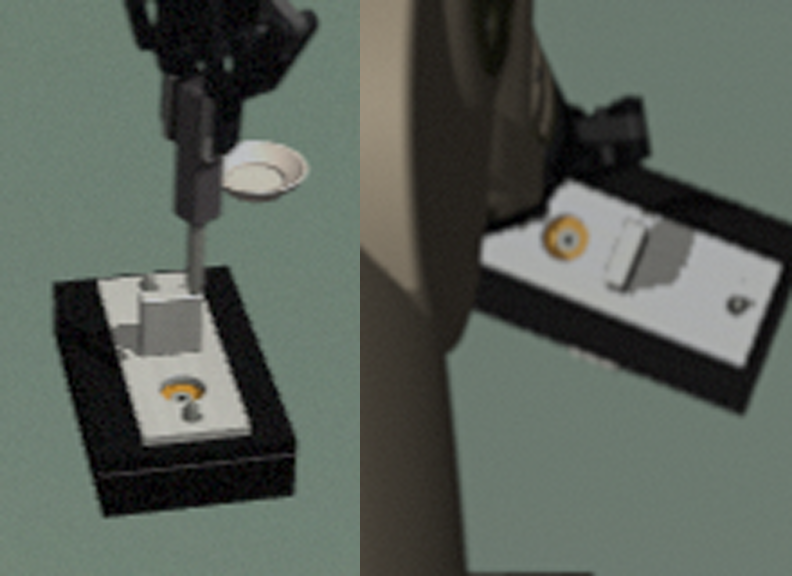

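```bash
python3 -m jog '{"travel":[[-0.0075,-0.003,0.01],[0,-0.002,0.02],[0,-0.001,0.012]],"twist":[0,0,0]}'; python3 tip.py .06
cat > s.py <<'E'
from tip import *
n=sys.argv[1]
for c in('scene','top'):
    im=imaging.snapshot(c); cv2.imwrite(f'pics/{c}{n}.png',im)
t=cv2.imread(f'pics/top{n}.png');s=cv2.imread(f'pics/scene{n}.png')
cv2.imwrite(f'pics/c{n}.png',np.hstack([cv2.resize(s[205:285,305:355],None,fx=7,fy=7,interpolation=2),cv2.resize(t[205:285,245:305],None,fx=7,fy=7,interpolation=2)]))
tt,u,M,st=tipnow(); print('proj tip scene',proj('scene',tt)[0],'spot',proj('scene',[.5553,.0795,.038])[0],'axis 50mm',proj('scene',tt+.05*u)[0])
print('top: tip',proj('top',tt)[0],'spot',proj('top',[.5553,.0795,.038])[0])
E
python3 s.py 16
```

```text
time_s: 17.8
position: [0.5541, 0.0832, 0.1391]
eef_rot: [1.955, 2.395, 0.061]
force: [-0.4, -0.4, -1.4]
gripper_width: 0.228
t 17.80 tip mm [552.5  82.4  73.5] up [-0.0124 -0.0035  0.9999] zax [ 0.063 -0.001 -0.998] F [-0.38 -0.43 -1.44] w 0.228
tool shift mm [-3.2  1.3 13.7] j [ 0.01  0.26 -0.19  1.06 -0.   -0.2 ]
proj tip scene [332.30795919 246.90340521] spot [329.75267735 260.58526794] axis 50mm [332.94096926 226.14056066]
top: tip [274.1849216  245.73139634] spot [277.20560472 246.52454449]
```

View pics/c16.png

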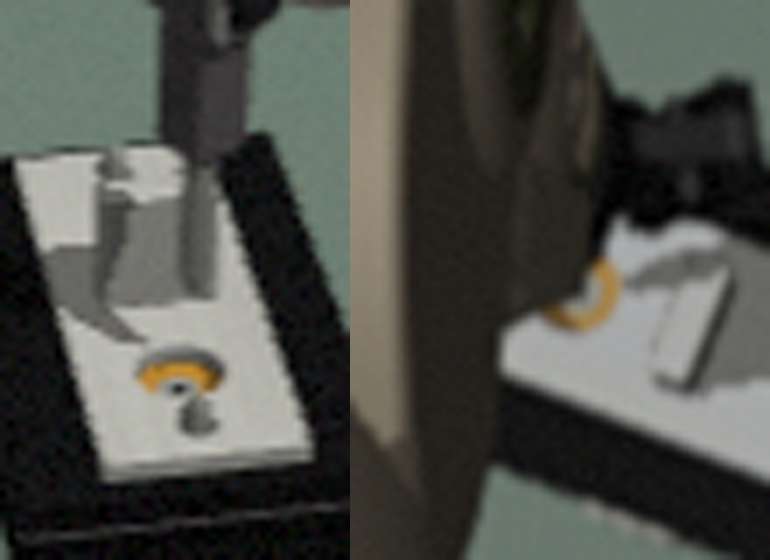

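```bash
python3 -m jog '{"travel":[[-0.0045,0.0015,0.01],[0,-0.0005,0.012]],"twist":[0,0]}'; python3 tip.py .045; python3 s.py 17
```

```text
time_s: 18.1
position: [0.5579, 0.0798, 0.1176]
eef_rot: [1.952, 2.397, 0.062]
force: [-0.5, -0.2, -1.6]
gripper_width: 0.224
t 18.10 tip mm [556.4  79.   52. ] up [-0.0138 -0.0034  0.9999] zax [ 0.064 -0.001 -0.998] F [-0.52 -0.22 -1.6 ] w 0.224
tool shift mm [ 0.8 -1.4  6.9] j [ 0.    0.28 -0.22  1.01 -0.   -0.2 ]
proj tip scene [330.1400422  255.50451344] spot [329.75267735 260.58526794] axis 50mm [330.70863367 235.17102443]
top: tip [276.87182606 246.09126398] spot [277.20560472 246.52454449]
```

View pics/c17.png

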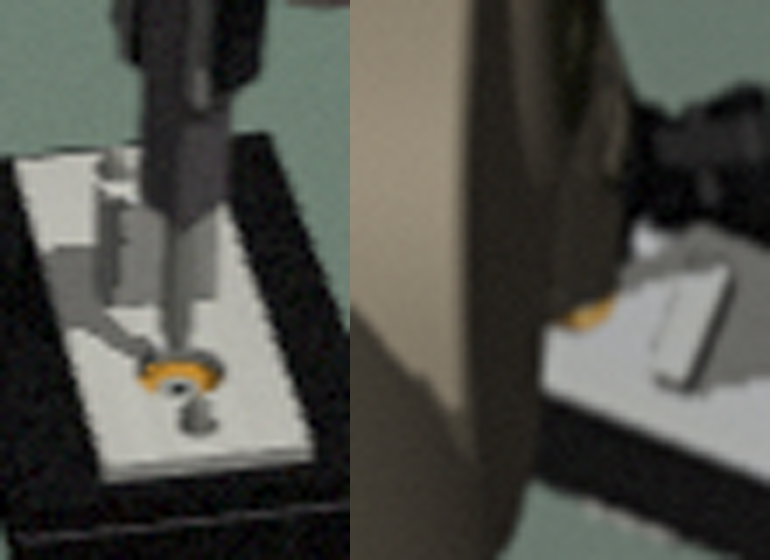

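```bash
python3 -m jog '{"travel":[[0,-0.001,0.007],[0,-0.001,0.005]],"twist":[0,0]}'; python3 tip.py .032; python3 s.py 18
```

```text
time_s: 18.4
position: [0.5556, 0.0796, 0.1037]
eef_rot: [1.953, 2.398, 0.06]
force: [-0.9, -0.3, -1.4]
gripper_width: 0.228
t 18.40 tip mm [553.9  78.8  38.1] up [-0.0111 -0.0036  0.9999] zax [ 0.062 -0.    -0.998] F [-0.92 -0.28 -1.35] w 0.228
tool shift mm [0.5 1.1 6.2] j [-0.    0.28 -0.25  0.98 -0.   -0.2 ]
proj tip scene [330.29191268 260.14347338] spot [329.75267735 260.58526794] axis 50mm [330.8752746  240.03634569]
top: tip [277.54875311 247.39404234] spot [277.20560472 246.52454449]
```

View pics/c18.png

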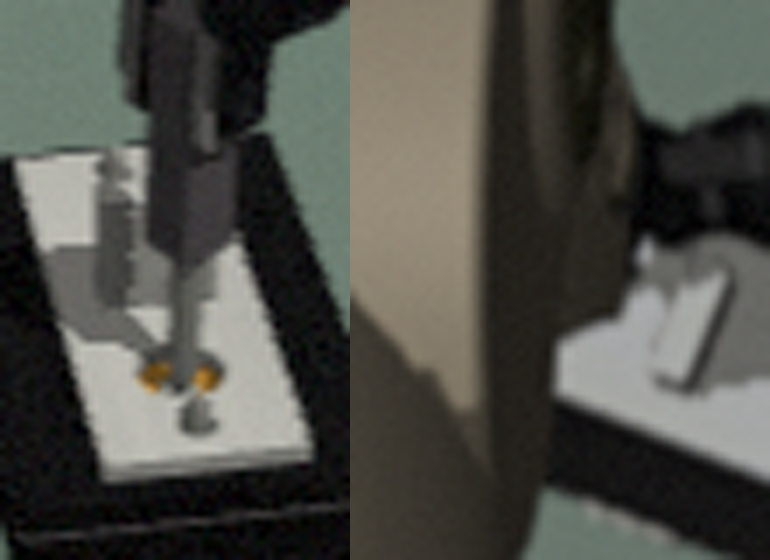

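Run:
```python
from h import *
a=[cv2.imread(f'pics/scene{i}.png')[240:272,320:345] for i in (17,18)]
cv2.imwrite('pics/c18b.png',np.hstack([cv2.resize(x,None,fx=15,fy=15,interpolation=cv2.INTER_CUBIC) for x in a]))
```

```text
(no output)
```

View pics/c18b.png

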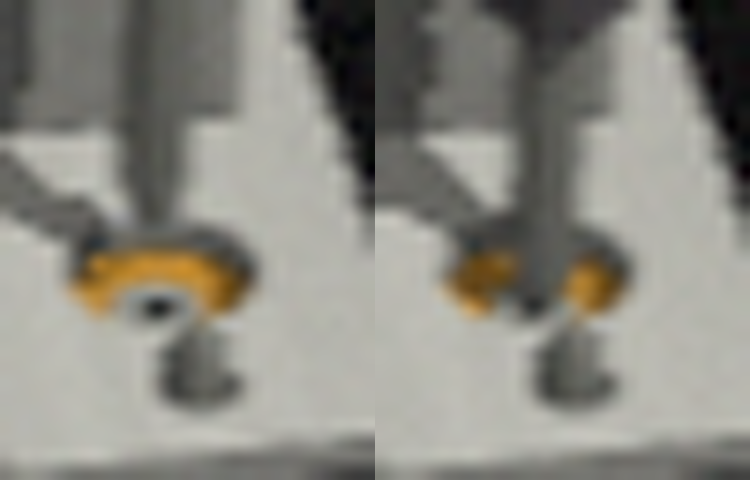

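```bash
python3 -m jog '{"travel":[[-0.0005,0.002,0]],"twist":[0]}'; python3 tip.py .032; python3 s.py 19
python3 - <<'E'
from h import *
a=[cv2.imread(f'pics/scene{i}.png')[240:272,320:345] for i in (17,19)]
cv2.imwrite('pics/c19b.png',np.hstack([cv2.resize(x,None,fx=15,fy=15,interpolation=cv2.INTER_CUBIC) for x in a]))
E
```

```text
time_s: 18.6
position: [0.5572, 0.0794, 0.1037]
eef_rot: [1.954, 2.399, 0.059]
force: [0.2, -0.4, -0.5]
gripper_width: 0.223
t 18.60 tip mm [555.5  78.7  38.2] up [-0.0103 -0.0036  0.9999] zax [ 0.061 -0.    -0.998] F [ 0.17 -0.41 -0.46] w 0.223
tool shift mm [ 0.9 -0.4  6.2] j [-0.    0.29 -0.24  0.98 -0.   -0.2 ]
proj tip scene [329.1732487  260.32742765] spot [329.75267735 260.58526794] axis 50mm [329.747579   240.19838194]
top: tip [277.63677365 246.08126827] spot [277.20560472 246.52454449]
```

View pics/c19b.png

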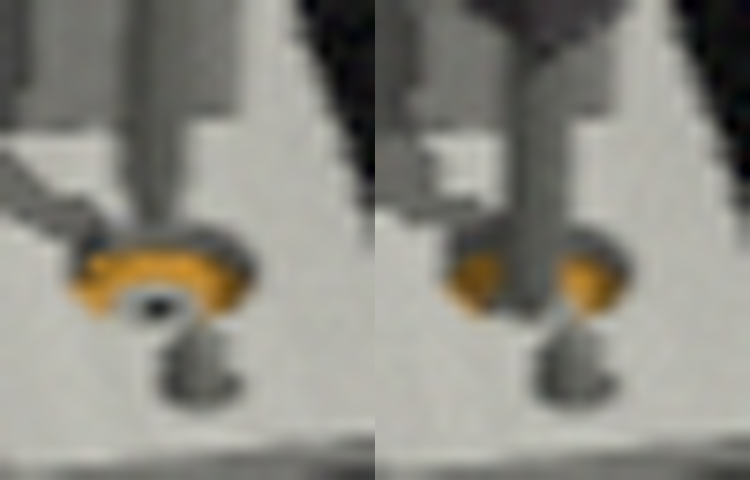

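```bash
python3 -m jog '{"travel":[[0.0005,0,0.003],[0,0,0.002]],"twist":[0,0]}'; python3 tip.py .032; python3 s.py 20
python3 - <<'E'
from h import *
a=[cv2.imread(f'pics/scene{i}.png')[240:272,320:345] for i in (17,20)]
cv2.imwrite('pics/c20b.png',np.hstack([cv2.resize(x,None,fx=15,fy=15,interpolation=cv2.INTER_CUBIC) for x in a]))
E
python3 tip.py .032
```

```text
time_s: 18.9
position: [0.5587, 0.0798, 0.0996]
eef_rot: [1.953, 2.397, 0.061]
force: [-1.9, 1.1, 1.5]
gripper_width: 0.228
t 18.90 tip mm [557.1  79.   34.1] up [-0.0125 -0.0034  0.9999] zax [ 0.063 -0.001 -0.998] F [-1.91  1.14  1.5 ] w 0.228
tool shift mm [ 0.9 -1.8  1.9] j [-0.    0.29 -0.25  0.97 -0.   -0.2 ]
proj tip scene [328.88220846 262.27791554] spot [329.75267735 260.58526794] axis 50mm [329.47738852 242.22034778]
top: tip [277.66196163 245.99624354] spot [277.20560472 246.52454449]
t 19.00 tip mm [557.  79.  34.] up [-0.0123 -0.0034  0.9999] zax [ 0.063 -0.001 -0.998] F [-0.18 -0.53  1.13] w 0.227
tool shift mm [ 0.9 -1.7  1.8] j [-0.    0.29 -0.25  0.97 -0.   -0.2 ]
```

View pics/c20b.png

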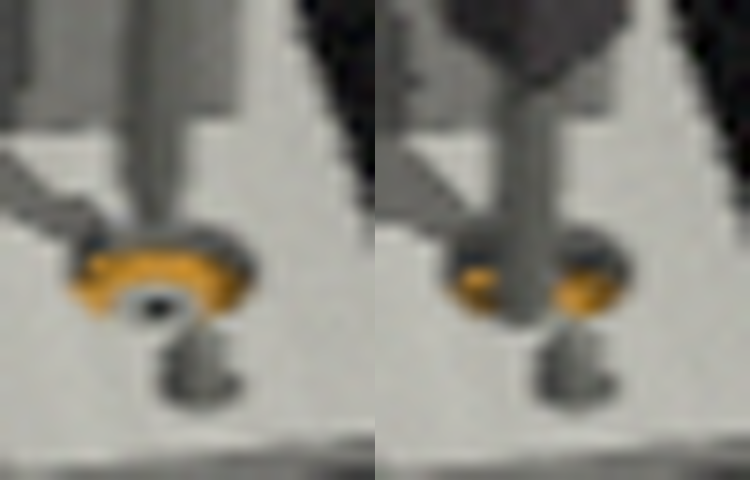

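```bash
python3 -m jog '{"travel":[[0.0005,-0.001,-0.006]],"twist":[0]}'; python3 tip.py .032 0.1 -0.5
```

```text
time_s: 19.1
position: [0.5569, 0.08, 0.105]
eef_rot: [1.954, 2.398, 0.06]
force: [-0.4, -0.1, -0.3]
gripper_width: 0.224
t 19.10 tip mm [555.2  79.2  39.4] up [-0.0114 -0.0034  0.9999] zax [ 0.062 -0.001 -0.998] F [-0.45 -0.1  -0.33] w 0.224
tool shift mm [-0.2 -0.3  7.4] j [ 0.    0.28 -0.24  0.98 -0.   -0.2 ]
```

```bash
python3 -m jog '{"travel":[[0,-0.001,0.005]],"twist":[0]}'; python3 tip.py .032 0.1 -0.5
```

```text
time_s: 19.2
position: [0.5574, 0.08, 0.1015]
eef_rot: [1.952, 2.396, 0.063]
force: [0.2, -0.1, 0.2]
gripper_width: 0.227
t 19.20 tip mm [556.   79.2  35.9] up [-0.0145 -0.0036  0.9999] zax [ 0.065 -0.    -0.998] F [ 0.24 -0.11  0.21] w 0.227
tool shift mm [-0.  -0.9  3.9] j [ 0.    0.29 -0.25  0.97 -0.   -0.2 ]
```

```bash
python3 -m jog '{"travel":[[0,-0.0015,0.0045]],"twist":[0]}'; python3 tip.py .032 0.1 -0.5; python3 s.py 21; python3 tip.py .032 0.1 -0.5;  python3 - <<'E'
from h import *
a=[cv2.imread(f'pics/scene{i}.png')[240:272,320:345] for i in (17,21)]
cv2.imwrite('pics/c21b.png',np.hstack([cv2.resize(x,None,fx=15,fy=15,interpolation=cv2.INTER_CUBIC) for x in a]))
E
```

```text
time_s: 19.3
position: [0.5571, 0.0798, 0.0972]
eef_rot: [1.951, 2.395, 0.066]
force: [0.6, -0.5, 1.3]
gripper_width: 0.229
t 19.30 tip mm [555.8  79.1  31.6] up [-0.0165 -0.0041  0.9999] zax [ 0.067  0.    -0.998] F [ 0.55 -0.5   1.33] w 0.229
tool shift mm [ 0.  -0.4 -0.4] j [-0.    0.29 -0.26  0.96  0.   -0.2 ]
proj tip scene [329.49183044 263.09568343] spot [329.75267735 260.58526794] axis 50mm [330.17139361 243.05891806]
top: tip [277.71661602 246.90509425] spot [277.20560472 246.52454449]
t 19.40 tip mm [555.5  79.   31.3] up [-0.016  -0.004   0.9999] zax [ 0.066  0.    -0.998] F [1.03 0.85 1.73] w 0.228
tool shift mm [-0.  -0.1 -0.7] j [-0.    0.29 -0.26  0.96  0.   -0.2 ]
```

View pics/c21b.png

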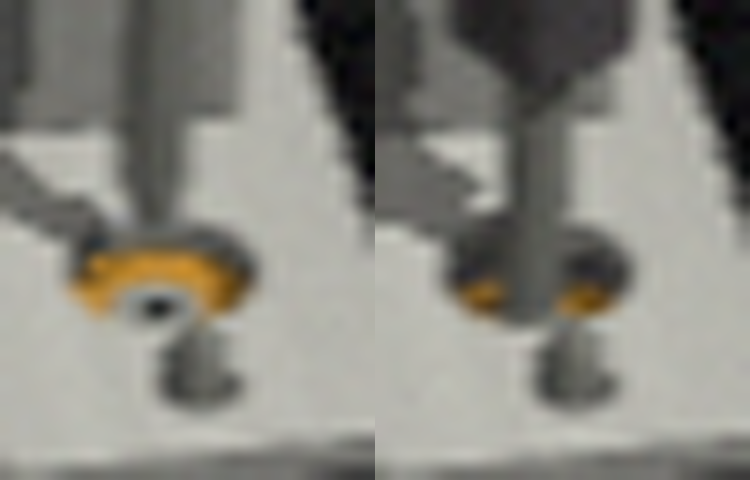

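View pics/scene21.png

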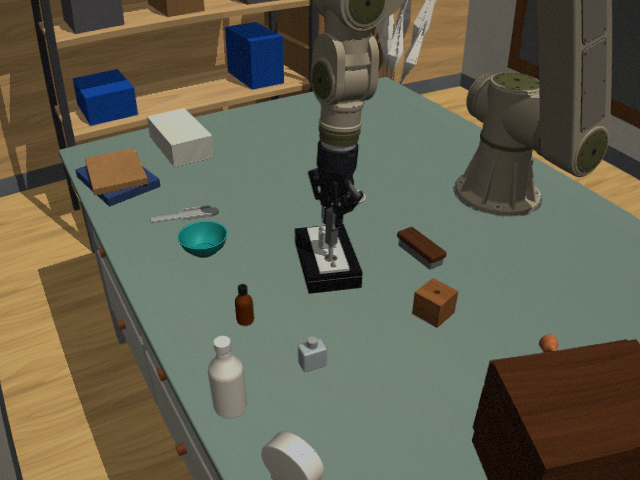

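Run:
```python
from tip import *
f=[];z=[]
for i in range(16):
    imaging.snapshot('scene'); t,u,M,s=tipnow(); f.append(s['force']);z.append(t*1000)
print(np.mean(f,0),np.std(f,0)/4,np.mean(z,0).round(2),np.round(np.array(z)[[0,4,8,15]],2).tolist(),s['time_s'],s['torque'],u)
for n in ('spot','pen'):
  print(n,spotter.landmark_of('scene',n)[:2])
```

```text
[1.73587656 0.76120547 2.0247733 ] [0.14919132 0.14863217 0.10811787] [555.21  78.92  31.53] [[555.54, 79.03, 31.54], [555.45, 79.02, 31.7], [555.13, 78.88, 31.47], [554.94, 78.8, 31.37]] 20.2 [ 0.115424   -0.60748037  0.01050653] [-0.01470372 -0.0035257   0.99988568]
spot [{'position': [185.3, 215.2], 'confidence': 0.64}]
pen [{'position': [330.2, 265.2], 'confidence': 0.56}]
```

```bash
python3 -m jog '{"travel":[[0,0.0005,0.0005]],"twist":[0]}';  python3 - <<'E'
from tip import *
f=[];z=[]
for i in range(16):
    im=imaging.snapshot('scene'); t,u,M,s=tipnow(); f.append(s['force']);z.append(t*1000)
f=np.array(f);print(f[:8].mean(0).round(2),f[8:].mean(0).round(2),np.mean(z,0).round(2),np.round(np.array(z)[[0,4,8,15]],2).tolist(),s['time_s'],u)
cv2.imwrite('pics/scene22.png',im)
a=[cv2.imread(f'pics/scene{i}.png')[235:275,315:345] for i in (17,22)]
cv2.imwrite('pics/c22b.png',np.hstack([cv2.resize(x,None,fx=13,fy=13,interpolation=cv2.INTER_CUBIC) for x in a]))
E
```

```text
time_s: 20.4
position: [0.5566, 0.0797, 0.0964]
eef_rot: [1.952, 2.396, 0.063]
force: [0.8, 0.9, 2.5]
gripper_width: 0.225
[0.99 0.3  2.37] [1.08 0.39 2.21] [555.15  78.88  30.79] [[555.06, 78.87, 30.71], [555.13, 78.84, 30.79], [555.14, 78.89, 30.77], [555.25, 78.9, 30.84]] 21.2 [-0.01437915 -0.00346277  0.99989062]
```

View pics/c22b.png

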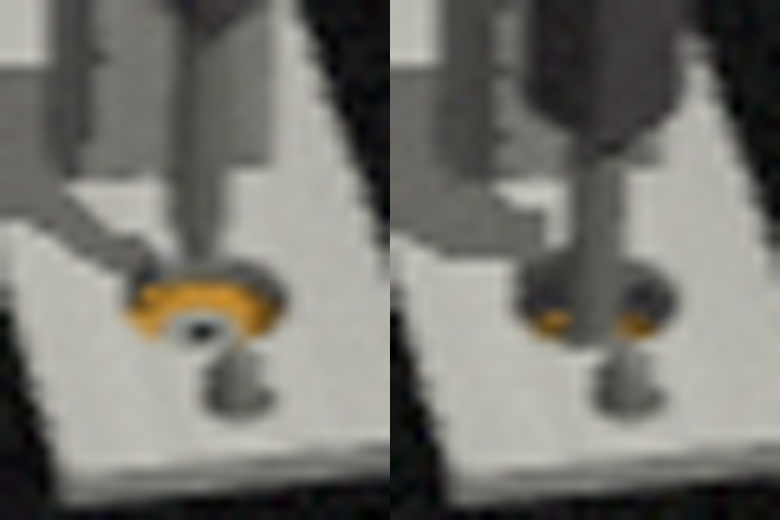

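Run:
```python
from rig import bot
print(bot.finish_job())
```

```text
the job is handed in; nothing more can be done
None
```

The job is handed in, at about 21 s on the robot's clock. The plate is seated and let go, and the gripper is holding the tester pressed on the watch cell.

**Plate:** it was actually lying on the dresser with the gripper open at the start, so I picked it up by its rib first. I lowered it over both pins until it touched the box top, with about 13 N of push, then opened the fingers. The pictures after release show it flat, both pins through their holes and the window over the watch.

**Tester:** I lifted it out of its stand and lowered it through the window.
- **Tip position:** in the last camera view the tip covers the dot, within about 1 mm sideways. Only one camera could see it, because the arm blocked the top view. The position worked out from the arm agrees to within about 1 mm.
- **Push:** the watch has sunk about 7 mm. The measured force over the last 0.8 s, corrected for the tester's weight, is about 2.9–3.2 N, which fits the spring figures. The reading is noisy, with roughly 1 N side force on the tool.
- **Upright:** the tester leans an estimated 1° or less. The shank is clear of the window edge.

**What disagreed:**
- The fingertips looked about 20–25 mm higher in the pictures than the reported tool position, so the plate was gripped near the top of its rib.
- The tool slowly tilted as it moved, by about 3–4°. I gripped the tester in that tilt, so the tester itself stayed close to upright.
- The scene camera's depth reading for the raised plate was about 3 mm off the other estimates, so I did not use it.
- My last network check for the dot reported something elsewhere in the picture. I ignored it because the tester was covering the dot.

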